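# Ready the filament dry box

### The job

Get the filament dry box ready: first stir the clay drying balls in the bowl with the stirrer (not the fingers), its foot down among them, going at least three full rounds about half-way out from the bowl's middle and on until at least six of the seven balls lie 1 cm or more from where they started, none outside the bowl; then stand the stirrer upright in the middle of its dish. Next lift the two aluminium bars together in one grasp and lay them side by side, centred, in the cradle of the dry-box base. Seat every drying cartridge on the table fully down in a nest of its own shape, fin up, let go of everything, and leave the tape, spatula and jar where they are.

Things in the scene. Friction and masses are not known exactly. Their poses are not given: they have to be found in the camera images.
- bead0_center (a point): centre of a loose terracotta clay drying ball, 20 mm diameter, in the bowl (one of seven, all alike)
- bead1_center (a point): centre of a loose terracotta clay drying ball, 20 mm diameter, in the bowl (one of seven, all alike)
- bead2_center (a point): centre of a loose terracotta clay drying ball, 20 mm diameter, in the bowl (one of seven, all alike)
- bead3_center (a point): centre of a loose terracotta clay drying ball, 20 mm diameter, in the bowl (one of seven, all alike)
- bead4_center (a point): centre of a loose terracotta clay drying ball, 20 mm diameter, in the bowl (one of seven, all alike)
- bead5_center (a point): centre of a loose terracotta clay drying ball, 20 mm diameter, in the bowl (one of seven, all alike)
- bead6_center (a point): centre of a loose terracotta clay drying ball, 20 mm diameter, in the bowl (one of seven, all alike)
- bowl: fixed round steel bowl holding the drying balls, 60 mm high, 170 mm outside diameter at the rim, 158 mm at the foot, walls 4 mm, flat inner floor 6 mm above the table, 150 mm across inside at the floor; origin at the centre of its underside on the table, x points away from the robot, z up
- stirrer_center (a point): centre, half-way up, of the stirrer, a 160 mm tall rod standing upright in its dish: black handle 20 x 20 mm from 20 to 80 mm above this point, flat faces along x and y; below it a 12 mm rod, and at the bottom a grey foot of two crossed vanes 40 mm across, 40 mm tall; its flat underside is 80 mm below this point; 90 g; z up the rod
- dish: fixed shallow square white dish in which the stirrer stands, 90 x 90 mm outside, 82 mm inside, rim 10 mm high, floor 4 mm thick; origin at the centre of its underside on the table, x and y along its sides
- bar1_center (a point): centre of one of two like square aluminium bars, 160 mm long, 16 x 16 mm, about 110 g; x along it, z up. They start side by side, 6 mm apart, centres 32 mm above the table, on a fixed wooden rest: cross-pieces 24 mm high, 60 mm wide, 100 mm apart, with room for fingers at the bars' middle (only a 5 mm high, 12 mm wide strip lies under them)
- bar2_center (a point): centre of one of two like square aluminium bars, 160 mm long, 16 x 16 mm, about 110 g; x along it, z up. They start side by side, 6 mm apart, centres 32 mm above the table, on a fixed wooden rest: cross-pieces 24 mm high, 60 mm wide, 100 mm apart, with room for fingers at the bars' middle (only a 5 mm high, 12 mm wide strip lies under them)
- cradle (a point): middle of the cradle seat, 30 mm above the table, at the far end of the fixed grey dry-box base (tray 270 x 240 mm, floor 6 mm, lip 16 mm high): two black saddles 100 mm apart, 12 mm thick, for the two bars side by side, between lugs 12 mm high with 40 mm free (touching pair: 32). y is along the bars, z up; the middle between the saddles is free for fingers
- round_nest1: fixed black round nest on the dry-box floor: ring of 71 mm inside and 80 mm outside diameter, 10 mm high; origin at its centre on the tray floor (6 mm above the table), z up
- oblong_nest1: fixed black oblong nest on the dry-box floor: frame with inside 91 mm (its y) x 56 mm (its x), walls 5 mm, 10 mm high; origin at its centre on the tray floor (6 mm above the table), z up
- round_nest2: fixed black round nest on the dry-box floor: ring of 71 mm inside and 80 mm outside diameter, 10 mm high; origin at its centre on the tray floor (6 mm above the table), z up
- oblong_nest2: fixed black oblong nest on the dry-box floor: frame with inside 91 mm (its y) x 56 mm (its x), walls 5 mm, 10 mm high; origin at its centre on the tray floor (6 mm above the table), z up
- round1_center (a point): centre, half-way up, of a white drying cartridge, round 64 mm diameter body, 36 mm high, with a grip fin upright on top: fin 46 mm long (x) x 14 mm thick (y), from 1 to 35 mm above this point; 70 mm high in all, about 120 g; z up. Stands on the table at the start; may be absent
- round2_center (a point): centre, half-way up, of a white drying cartridge, round 64 mm diameter body, 36 mm high, with a grip fin upright on top: fin 46 mm long (x) x 14 mm thick (y), from 1 to 35 mm above this point; 70 mm high in all, about 120 g; z up. Stands on the table at the start; may be absent
- oblong1_center (a point): centre, half-way up, of a white drying cartridge, oblong 84 mm (x) x 50 mm (y) body, 36 mm high, with a grip fin upright on top: fin 46 mm long (x) x 14 mm thick (y), from 1 to 35 mm above this point; 70 mm high in all, about 120 g; z up. Stands on the table at the start; may be absent
- oblong2_center (a point): centre, half-way up, of a white drying cartridge, oblong 84 mm (x) x 50 mm (y) body, 36 mm high, with a grip fin upright on top: fin 46 mm long (x) x 14 mm thick (y), from 1 to 35 mm above this point; 70 mm high in all, about 120 g; z up. Stands on the table at the start; may be absent
- tape: bystander: roll of brown tape lying flat, 84 mm diameter, 24 mm high, loose; origin at the centre of its underside
- scraper: bystander: print-bed spatula lying on the far part of the table, loose
- gluejar: bystander: clear jar, 56 mm diameter, 90 mm high, on the far part of the table, loose; origin at the centre of its underside
Not all that is in view belongs to the job. Of the things shaped like the bowl, the steel one is meant.

How it is judged:
By the outcome, as a careful person would: the job done as asked, in the order asked, and still so for the second after the job is handed in, with the robot touching nothing.
Of round1, round2, oblong1, oblong2 only 2 to 4 are there at a start; the rules pass over those that are not, and their reading is None.
At some moment in a run one of round1, round2, oblong1, oblong2 may be knocked a few centimetres aside while the robot is not near it.
It also fails if it takes over 210 s, if anything falls off the work surface, if the arm or the gripper's body presses on something with over 40 N, if the wrist force passes 120 N, or if a joint passes its speed limit or range.

### The arm

A 7-joint arm with a two-finger parallel gripper is mounted at the origin on the work surface. World frame = base frame: x ahead of the robot, y to its left, z up, the work surface at z = 0. Lengths are in m, angles in rad, forces in N, time in s.
With the tool pointing down it reaches from about 0.4 to 0.85 m from the base axis. Payload 10.4 kg.
Tool frame: the origin (TCP) lies midway between the tips of the shut fingers; the grasp point (between the pads) lies manip.grip_depth behind it (manip.grip_depth is the distance from the TCP to the grasp point, in m); z points along the fingers, x is the direction in which the jaws open and shut, and the axes are right-handed (so a half turn about z gives the same grasp; the last joint's range is limited). The gripper opens to 85 mm and grips with 20 to 120 N. Pads are 22 mm wide; open, the fingers measure 114 mm over their backs; the gripper's body (76 mm by 85 mm) begins 54 mm behind the grasp point. The pads swing forward as they close: fully open they stand 13 mm farther back than shut.
Start: joints at [-1.291, 0.332, -0.065, 1.46, 0.022, 1.35, -0.088], TCP at [0.186, 0.597, 0.231] pointing down, gripper open.
Joint ranges: [-2.6, 2.6], [-0.5, 2.12], [-1.47, 1.34], [0.16, 2.42], [-1.27, 4.41], [0.06, 2.06], [-2.6, 2.6]. Speed limits (rad/s): [2.22, 2.22, 2.79, 2.79, 3.14, 3.14, 3.14].

### API

Orientations are given as a unit quaternion [x, y, z, w].
In Python, from workcell import manip gives the robot as it stands. The module is installed in compiled form; this text tells all that it offers.
- The arm moves only by the tool send_rows, never from a script. Its argument "steps" is a list of rows, each a list of 2 entries, a list of its own where there are three numbers: the shift along the tool's x, y, z in m, then the turn about the tool's z in rad. In form: [[[x, y, z], spin], ...]. A call has exactly 8 rows; each row is the pose to reach, as a shift and turn from the pose commanded when the call began, along the tool's axes at that moment; what a row does not reach only later rows make up. A row lasts 1/8 s, in which the tool goes at most 62.5 mm and 10.7 degrees, less where a joint would pass 70% of its speed; a pose out of reach is approached as far as the arm can. A call with a gripper value outside its range is refused whole. "hand" is the opening, from 0 (shut) to 1 (fully open), set as the call begins (left out, the last holds). The fingers move at their own pace and stop on an object; "force" is the grip in N (left out, the last holds). Time passes only in rows, so rows that repeat a pose let the fingers close, or fill a call up. It gives the time, the measured TCP pose, the force and the opening at its end, in the units of the state.
- manip.get_obs(): the state, without advancing time (a new reading comes with each control period).
- manip.camera(name): name is "scene" or "top" or "wrist"; returns (picture, depth): 400x640x3 uint8, red, green, blue; 400x640 float32, m along the optical axis (not along the pixel's ray), 0 where there is no reading.
- manip.camera_info(name): a dict with "intrinsics" (3x3 intrinsics, pixels), "pose" (4x4, takes a point from camera to world coordinates); the wrist camera has in their place "T_tool_cam" (4x4, takes a point from camera to tool coordinates, whose origin is the TCP and whose axes are the tool frame's). Camera axes: x right, y up, looking along -z (the intrinsics and any distortion apply to the point x, -y, -z); pixel columns grow to the right and rows downward; lengths in m; the calibration is good to about 2 mm. A picture is of the moment at which its call begins: read the wrist's pose just before it. camera_info takes no time and is no camera call.
- manip.hand_in(): hands the job in, once; it reports no verdict.
The state is a dict: "clock": time; "joint_pos": joint angles; "joint_velocities": joint speeds; "tau": joint torques, N m; "position": TCP position; "ee_rot": TCP orientation; "ft_force": force on the tool from outside, world axes, zero at the start; "torque": the same for the moment, N m; "grip_width": opening from 0.0 (shut) to 1.0 (fully open).
Only numpy, scipy, OpenCV 4.12 (cv2) and the standard library are available. Lean on these libraries where they do the work, as an engineer would, in place of code of your own. Each camera call takes 0.05 s, during which the arm holds its last target.

## Working session

There is one attempt and no reset: what is moved stays moved. The work goes in short steps, Python scripts to look and compute and a tool call to move; the robot and the scene stay as the last step left them, time stands still between calls to the robot, and variables do not carry over. Pictures are saved under pics/ and viewed, and the job is handed in when it is done.

Besides the shell and the picture viewer there is one more tool, called after "Request:" by a JSON object that holds its "name" and its "arguments". send_rows: Moves the arm, as the interface text tells. Its arguments: {"type":"object","properties":{"steps":{"type":"array"},"hand":{"type":"number"},"force":{"type":"number"}},"required":["steps"]}

```bash
mkdir -p pics; ls; cat > h.py <<'E'
import numpy as np, cv2
from scipy.spatial.transform import Rotation as R
from workcell import manip
def shot(n,tag):
    o=manip.get_obs(); p,d=manip.camera(n)
    ci=manip.camera_info(n); K=np.array(ci["intrinsics"])
    if n=="wrist":
        T=np.eye(4);T[:3,:3]=R.from_quat(o["ee_rot"]).as_matrix();T[:3,3]=o["position"]
        P=T@np.array(ci["T_tool_cam"])
    else: P=np.array(ci["pose"])
    cv2.imwrite(f"pics/{tag}.png",p[:,:,::-1]); np.savez(f"{tag}.npz",p=p,d=d,K=K,P=P)
    return p,d,K,P
def load(tag):
    z=np.load(f"{tag}.npz"); return z["p"],z["d"],z["K"],z["P"]
def cloud(d,K,P):
    v,u=np.mgrid[0:d.shape[0],0:d.shape[1]]
    x=(u-K[0,2])/K[0,0]*d; y=(v-K[1,2])/K[1,1]*d
    c=np.stack([x,-y,-d],-1); w=c@P[:3,:3].T+P[:3,3]; w[d<=0]=np.nan
    return w
def ray(u,v,z,K,P):
    c=np.array([(u-K[0,2])/K[0,0],-(v-K[1,2])/K[1,1],-1.]); r=P[:3,:3]@c
    return P[:3,3]+r*(z-P[2,3])/r[2]
E
python3 - <<'E'
from h import *
o=manip.get_obs()
for k in o: print(k,np.round(o[k],4))
print(manip.grip_depth)
print(R.from_quat(o["ee_rot"]).as_matrix().round(3))
for n in("scene","top","wrist"):
    p,d,K,P=shot(n,n+"0"); print(n,K.round(1).tolist(),P.round(3).tolist(),manip.camera_info(n).keys())
E
```

```text
pics
clock 0.0
joint_pos [-1.2906  0.3329 -0.0647  1.4609  0.0216  1.3499 -0.0885]
joint_velocities [ 0.0003 -0.0009 -0.0008 -0.0003  0.0009  0.0006  0.0004]
tau [-6.00000e-04 -6.25455e+01  4.87000e-02 -3.91604e+01  1.62000e-02
  1.01000e-02 -0.00000e+00]
position [0.1863 0.5962 0.2305]
ee_rot [ 8.057e-01  5.924e-01 -6.000e-04  4.000e-04]
ft_force [ 0.9742 -0.8394 -0.1357]
torque [-0.0237 -0.0064  0.0314]
grip_width 0.9979
0.0187
[[ 0.298  0.955 -0.   ]
 [ 0.955 -0.298 -0.001]
 [-0.001  0.    -1.   ]]
scene [[383.6, 0.0, 317.6], [0.0, 383.6, 199.4], [0.0, 0.0, 1.0]] [[-0.411, -0.581, 0.703, 1.405], [0.911, -0.25, 0.327, 0.585], [-0.015, 0.775, 0.632, 0.864], [0.0, 0.0, 0.0, 1.0]] dict_keys(['intrinsics', 'pose'])
top [[417.3, 0.0, 319.5], [0.0, 417.3, 195.5], [0.0, 0.0, 1.0]] [[-0.025, 0.989, -0.146, 0.334], [-1.0, -0.025, 0.001, 0.177], [-0.003, 0.146, 0.989, 1.413], [0.0, 0.0, 0.0, 1.0]] dict_keys(['intrinsics', 'pose'])
wrist [[301.8, 0.0, 317.1], [0.0, 301.8, 199.4], [0.0, 0.0, 1.0]] [[0.3, -0.905, -0.301, 0.109], [0.954, 0.284, 0.097, 0.621], [-0.002, -0.316, 0.949, 0.374], [0.0, 0.0, 0.0, 1.0]] dict_keys(['intrinsics', 'T_tool_cam'])
```

View pics/top0.png

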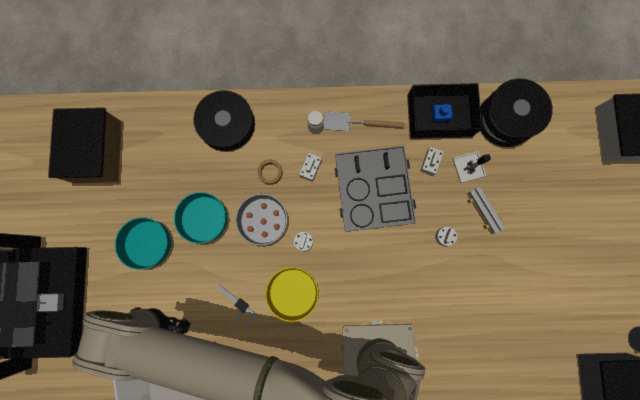

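View pics/scene0.png

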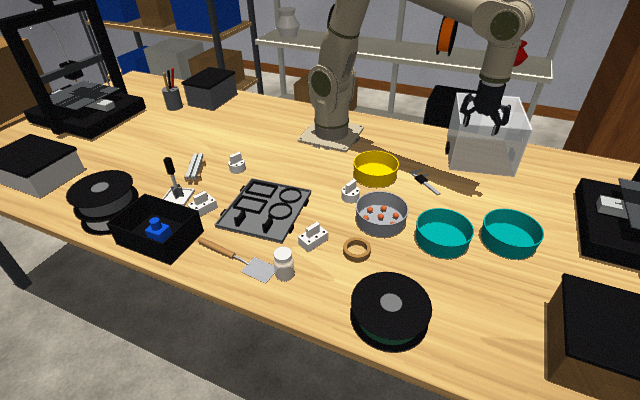

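View pics/wrist0.png

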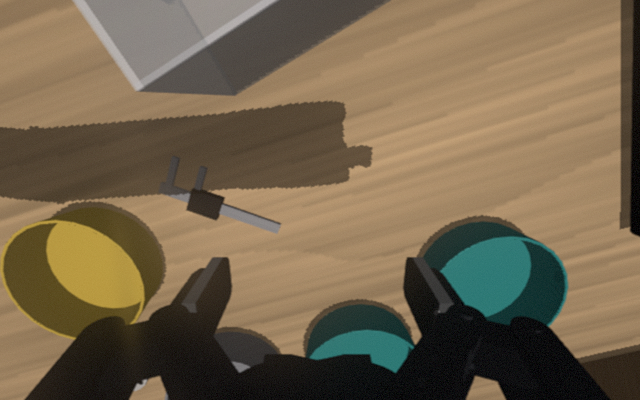

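Top view: the bowl candidates are steel (263,220), teal (201,218) and (143,243), and yellow (292,293). Steel holds the balls, so that's the one. The stirrer is at (470,167), the bars at (487,211), and the base at (376,188). The cartridges are oblong (311,166) and (432,160), round (304,241) and (447,236).

```bash
python3 - <<'E'
from h import *
p,d,K,P=load("top0")
w=cloud(d,K,P)
print("table",w[300,200],w[260,350],w[250,500])
c=p[130:260,220:520,::-1]
cv2.imwrite("pics/topcrop.png",cv2.resize(c,None,fx=2.66,fy=2.66,interpolation=cv2.INTER_CUBIC))
p2,d2,K2,P2=load("scene0")
cv2.imwrite("pics/sccrop.png",cv2.resize(p2[140:280,150:430,::-1],None,fx=2.8,fy=2.8,interpolation=cv2.INTER_CUBIC))
# height map
hm=w[130:260,220:520,2]
im=np.clip(hm/0.17*255,0,255).astype(np.uint8)
cv2.imwrite("pics/hm.png",cv2.resize(cv2.applyColorMap(im,cv2.COLORMAP_JET),None,fx=2.66,fy=2.66,interpolation=cv2.INTER_NEAREST))
E
```

```text
table [ 0.20456672  0.58044438 -0.00307032] [ 0.32305085  0.07926248 -0.00480436] [ 0.34370472 -0.42244436  0.00464216]<stdin>:11: RuntimeWarning: invalid value encountered in cast
```

View pics/topcrop.png

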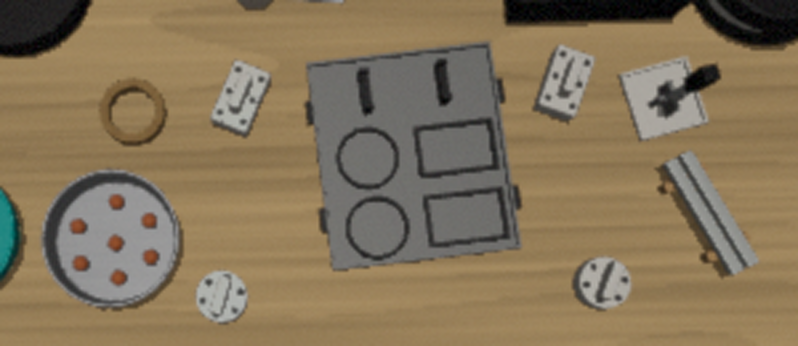

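View pics/sccrop.png

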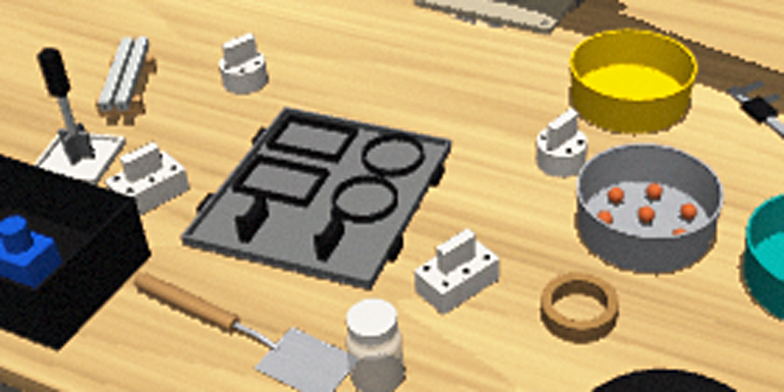

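View pics/hm.png

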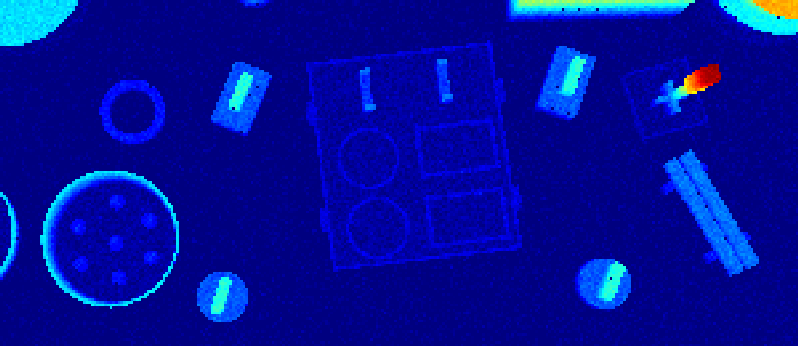

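```bash
cat >> h.py <<'E'
def tabfix(w,lo=-.02,hi=.012):
    # remove plane offset of bare table
    m=np.isfinite(w[...,2])&(w[...,2]>lo)&(w[...,2]<hi)&(w[...,0]>.3)&(w[...,0]<.9)&(abs(w[...,1])<.7)
    q=w[m]; A=np.c_[q[:,0],q[:,1],np.ones(len(q))]
    for _ in range(4):
        s=np.linalg.lstsq(A,q[:,2],rcond=None)[0]; r=q[:,2]-A@s
        k=abs(r)<.004; 
        A=A[k];q=q[k]
    return s
def seg(w,cx,cy,r,zlo,zhi):
    m=np.isfinite(w[...,2])&(np.hypot(w[...,0]-cx,w[...,1]-cy)<r)&(w[...,2]>zlo)&(w[...,2]<zhi)
    return w[m]
def rect(q):
    (c,s,a)=cv2.minAreaRect((q[:,:2]*1000).astype(np.float32))
    if s[0]<s[1]: s=(s[1],s[0]);a+=90
    return np.round(c,1),np.round(s,1),round(a,1),np.round(np.median(q[:,2])*1000,1),len(q)
E
python3 - <<'E'
from h import *
for t in("top0","scene0"):
    p,d,K,P=load(t); w=cloud(d,K,P); s=tabfix(w); print(t,s)
    w[...,2]-=w[...,0]*s[0]+w[...,1]*s[1]+s[2]
    pt,dt,Kt,Pt=load("top0")
    for n,(u,v) in dict(bowl=(263,220),dish=(470,167),bars=(487,211),o1=(311,166),o2=(432,160),r1=(304,241),r2=(447,236),base=(376,188),tape=(269,172)).items():
        c=ray(u,v,.02,Kt,Pt)[:2]
        if n=="bowl":
            q=seg(w,*c,.11,.05,.07); print(n,rect(q), cv2.minEnclosingCircle((q[:,:2]*1000).astype(np.float32)));
        elif n=="dish": print(n,rect(seg(w,*c,.07,.006,.014)),"handle",rect(seg(w,*c,.07,.15,.19)),"foot",rect(seg(w,*c,.05,.03,.05)))
        elif n=="bars": print(n,rect(seg(w,*c,.1,.035,.05)))
        elif n=="base": print(n,rect(seg(w,*c,.19,.012,.02)), c)
        elif n=="tape": print(n,rect(seg(w,*c,.06,.015,.03)))
        else: print(n,c,"body",rect(seg(w,*c,.06,.03,.042)),"fin",rect(seg(w,*c,.06,.062,.08)))
E
```

```text
top0 [ 7.31038328e-05 -1.16371652e-03  3.11038293e-04]
bowl (array([461.8, 370.6]), array([167.5, 166.6]), 88.7, np.float64(58.2), 241) ((462.9615173339844, 369.583740234375), 84.9522933959961)
dish (array([ 626.8, -339.4]), array([117.3, 115.4]), 36.0, np.float64(8.3), 210) handle (array([ 625.2, -338.8]), array([20.5, 18.7]), 97.6, np.float64(161.4), 54) foot (array([ 625.1, -339.4]), array([30.9, 30.7]), 51.4, np.float64(41.4), 50)
bars (array([ 478., -377.]), array([160.4,  41. ]), 27.0, np.float64(39.4), 478)
o1 [0.6432434  0.20266963] body (array([641.1, 205.6]), array([84.1, 49.9]), 155.5, np.float64(35.2), 271) fin (array([641.2, 206.1]), array([45.7, 14.4]), 153.5, np.float64(69.1), 59)
o2 [ 0.65362026 -0.21090944] body (array([ 650.6, -208.7]), array([84.8, 50.7]), 158.3, np.float64(35.3), 267) fin (array([ 651.2, -208.8]), array([46.2, 14.1]), 159.3, np.float64(68.5), 62)
r1 [0.3893809 0.231475 ] body (array([389.1, 234.3]), array([59.5, 59.2]), 88.8, np.float64(35.3), 215) fin (array([389. , 235.2]), array([45.2, 13.7]), 161.0, np.float64(69.5), 63)
r2 [ 0.39404783 -0.244
[... 1101 characters left out ...]
 -204.3]), array([83.8, 54.2]), 156.7, np.float64(35.2), 181) fin (array([ 653.2, -203.4]), array([47.5, 17.9]), 155.7, np.float64(67.9), 58)
r1 [0.3893809 0.231475 ] body (array([396.4, 243. ]), array([59.9, 56.7]), 112.0, np.float64(35.5), 122) fin (array([393.5, 238.9]), array([46.7, 16.9]), 165.1, np.float64(68.1), 46)
r2 [ 0.39404783 -0.2440921 ] body (array([ 404.5, -229.4]), array([62.7, 49.9]), 121.9, np.float64(35.6), 93) fin (array([ 398.4, -233.6]), array([44.7, 21.3]), 149.5, np.float64(68.2), 43)
base (array([568.1, -32.9]), array([308.8, 278. ]), 95.0, np.float64(15.0), 885) [ 0.56162336 -0.01548064]
tape (array([631.4, 349.3]), array([84. , 81.9]), 34.6, np.float64(22.8), 301)
```

```bash
cat >> h.py <<'E'
def plan(x,y,z,yaw=None):
    o=manip.get_obs(); M=R.from_quat(o["ee_rot"]).as_matrix(); p=np.array(o["position"])
    cur=np.degrees(np.arctan2(M[1,0],M[0,0]))
    s=0 if yaw is None else np.radians((cur-yaw+180)%360-180)
    t=M.T@(np.array([x,y,z])-p)
    print("from",p.round(4),"yaw",cur.round(1),"F",np.round(o["ft_force"],1),"g",round(o["grip_width"],3),"t",round(o["clock"],2),"j",np.round(o["joint_pos"],2)); print("  -> shift",t.round(4),"spin",round(s,3))
E
python3 -c "
from h import *
plan(.5,.22,.33,40)"
```

```text
from [0.1863 0.5963 0.2307] yaw 72.7 F [-0.6 -0.1 -0.4] g 1.004 t 0.15 j [-1.29  0.33 -0.06  1.46  0.02  1.35 -0.09]
  -> shift [-0.2658  0.4116 -0.099 ] spin 0.57
```

Request:
{"name": "send_rows", "arguments": {"steps": [[[-0.033,0.05,-0.0125],0.07],[[-0.066,0.1,-0.025],0.14],[[-0.1,0.15,-0.0375],0.21],[[-0.133,0.2,-0.05],0.28],[[-0.166,0.25,-0.0625],0.35],[[-0.2,0.3,-0.075],0.42],[[-0.233,0.35,-0.0875],0.5],[[-0.265,0.41,-0.1],0.57]]}}

```text
clock: 1.15
position: [0.4949, 0.2243, 0.3307]
ee_rot: [0.94, 0.341, 0.0, -0.0]
ft_force: [1.9, 1.6, 0.5]
grip_width: 0.999
```

```bash
python3 -c "
from h import *
plan(.56,-.26,.36,12)
shot('wrist','w1')"
```

```text
from [0.4949 0.2243 0.3307] yaw 39.9 F [1.9 1.6 0.5] g 0.999 t 1.15 j [-0.8   0.11  0.32  1.53 -0.03  1.51  0.22]
  -> shift [-0.2605  0.4135 -0.0296] spin 0.486
```

View pics/w1.png

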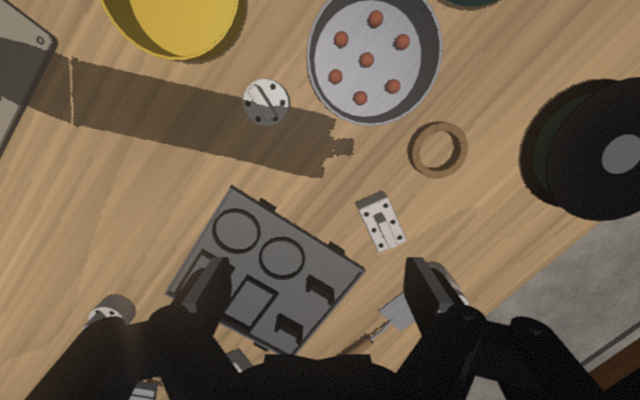

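Wrist view: the steel bowl (373,60) holds seven balls, round1 is at (267,102), and an oblong is at (381,220). Moving on towards the stirrer.

Request:
{"name": "send_rows", "arguments": {"steps": [[[-0.027,0.045,-0.004],0.06],[[-0.055,0.09,-0.008],0.12],[[-0.083,0.135,-0.012],0.18],[[-0.11,0.18,-0.016],0.24],[[-0.14,0.23,-0.02],0.3],[[-0.17,0.28,-0.024],0.36],[[-0.2,0.335,-0.028],0.43],[[-0.213,0.41,-0.03],0.486]]}}

```text
clock: 2.2
position: [0.5873, -0.2154, 0.361]
ee_rot: [0.995, 0.105, 0.001, -0.0]
ft_force: [0.9, 0.3, 1.2]
grip_width: 1.0
```

```bash
python3 -c "
from h import *
plan(.627,-.337,.25,12)
shot('wrist','w2')"
```

```text
from [ 0.5873 -0.2154  0.361 ] yaw 12.0 F [0.9 0.3 1.2] g 1.0 t 2.2 j [-0.24  0.35  0.72  1.26 -0.23  1.61  0.65]
  -> shift [0.0133 0.1272 0.111 ] spin 0.0
```

View pics/w2.png

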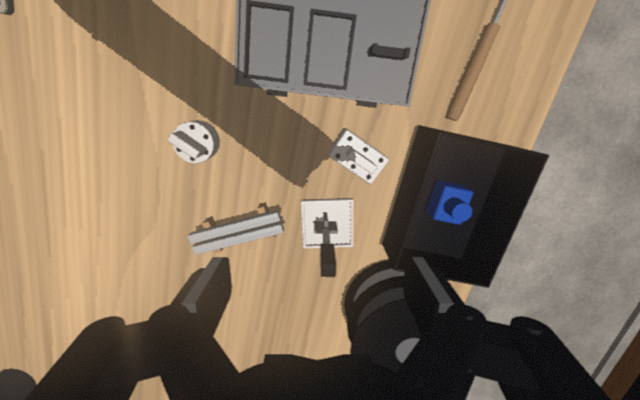

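```bash
python3 - <<'E'
from h import *
for t in("w2","w1"):
    p,d,K,P=load(t); w=cloud(d,K,P); s=tabfix(w); print(t,s)
    w[...,2]-=w[...,0]*s[0]+w[...,1]*s[1]+s[2]
    c=(.627,-.337)
    if t=="w2":
        print("dish",rect(seg(w,*c,.07,.006,.014)),"handle",rect(seg(w,*c,.04,.155,.175)),"foot",rect(seg(w,*c,.05,.035,.05)))
        print("handle all",rect(seg(w,*c,.04,.115,.175)))
        print("bars",rect(seg(w,.478,-.375,.1,.035,.05)))
        for n,c in dict(o2=(.651,-.207),r2=(.395,-.237)).items(): print(n,"body",rect(seg(w,*c,.06,.03,.042)),"fin",rect(seg(w,*c,.06,.062,.08)))
        q=seg(w,.627,-.337,.13,.08,.4); q=q[np.hypot(q[:,0]-.627,q[:,1]+.337)>.04]; print("near tall",len(q)); 
        if len(q): print(q.min(0),q.max(0))
    else:
        q=seg(w,.463,.371,.1,.05,.07); print("bowl",rect(q), cv2.minEnclosingCircle((q[:,:2]*1000).astype(np.float32)));
        for n,c in dict(o1=(.642,.207),r1=(.389,.235)).items(): print(n,"body",rect(seg(w,*c,.06,.03,.042)),"fin",rect(seg(w,*c,.06,.062,.08)))
E
python3 -c "
import cv2
i=cv2.imread('pics/w2.png')[180:300,170:410];cv2.imwrite('pics/w2c.png',cv2.resize(i,None,fx=3.2,fy=3.2,interpolation=cv2.INTER_CUBIC))"
```

```text
w2 [ 0.00228544 -0.00138708 -0.00066471]
dish (array([ 633.3, -337.7]), array([90.6, 90.1]), 103.7, np.float64(9.2), 490) handle (array([ 628.7, -336.5]), array([19.8, 19.6]), 101.4, np.float64(163.0), 249) foot (array([ 626.7, -328.9]), array([38.6, 23.6]), 11.6, np.float64(43.2), 143)
handle all (array([ 628.9, -336.4]), array([20.2, 19.9]), 102.0, np.float64(158.6), 454)
bars (array([ 481. , -374.7]), array([160.7,  38.3]), 27.4, np.float64(39.7), 1769)
o2 body (array([ 654.1, -207. ]), array([84.1, 50.1]), 158.3, np.float64(35.3), 1343) fin (array([ 653.6, -207. ]), array([45.6, 14.1]), 158.0, np.float64(69.3), 309)
r2 body (array([ 398.8, -237.2]), array([63.2, 61.1]), 90.0, np.float64(36.0), 887) fin (array([ 397.7, -236.8]), array([46.6, 14.5]), 154.7, np.float64(69.6), 364)
near tall 782
[ 0.54764165 -0.4363496   0.080012  ] [ 0.75512132 -0.20708928  0.39978724]
w1 [ 0.00029809 -0.00116007  0.00070914]
bowl (array([472.7, 363.9]), array([168.6, 146.9]), 39.9, np.float64(59.1), 1665) ((465.99737548828125, 371.5469970703125), 84.56808471679688)
o1 body (array([644. , 208.6]), array([84. , 49.9]), 155.6, np.float64(35.8), 1228) fin (array([643.7, 208.6]), array([46. , 13.9]), 155.6, np.float64(69.6), 288)
r1 body (array([392.2, 237.5]), array([62.2, 62. ]), 40.1, np.float64(36.0), 1219) fin (array([391.8, 237.7]), array([46. , 14.2]), 161.8, np.float64(69.7), 437)
```

View pics/w2c.png

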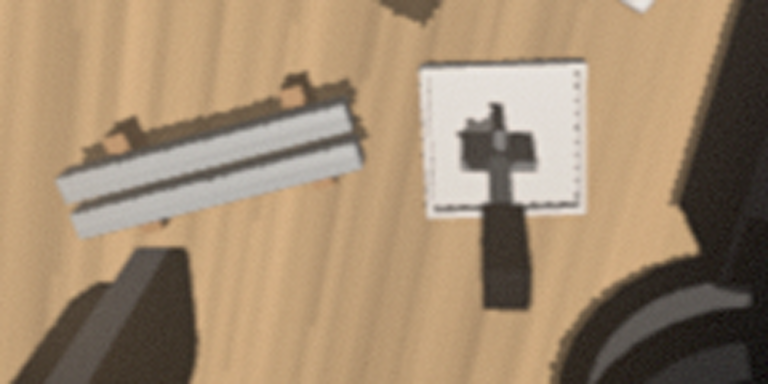

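```bash
python3 - <<'E'
from h import *
p,d,K,P=load("top0"); w=cloud(d,K,P)
for zl in (.05,.1,.13):
    q=w[np.isfinite(w[...,2])&(w[...,2]>zl)&(w[...,0]>.5)&(w[...,1]<-.1)&(w[...,1]>-.6)]
    r=np.hypot(q[:,0]-.628,q[:,1]+.336); q=q[r>.035]; r=r[r>.035]
    i=np.argsort(r)[:3]; print(zl,r[i].round(3),q[i].round(3).tolist(), q[:,2].max())
plan(.6285,-.3365,.21,12)
E
```

```text
0.05 [0.109 0.109 0.109] [[0.737, -0.331, 0.084], [0.737, -0.328, 0.094], [0.737, -0.335, 0.082]] 0.1304271872372338
0.1 [0.122 0.124 0.125] [[0.719, -0.418, 0.124], [0.73, -0.407, 0.121], [0.729, -0.409, 0.123]] 0.1304271872372338
0.13 [0.186] [[0.807, -0.387, 0.13]] 0.1304271872372338
from [ 0.5886 -0.2218  0.3567] yaw 11.6 F [-3.4 -1.4 -3.1] g 1.001 t 2.25 j [-0.23  0.36  0.73  1.26 -0.23  1.61  0.66]
  -> shift [0.0168 0.1198 0.1471] spin -0.008
```

Request:
{"name": "send_rows", "arguments": {"steps": [[[0.002,0.015,0.02],0],[[0.005,0.035,0.045],0],[[0.008,0.06,0.07],0],[[0.011,0.085,0.1],0],[[0.014,0.105,0.125],0],[[0.016,0.117,0.143],0],[[0.017,0.12,0.147],0],[[0.017,0.12,0.147],0]]}}

```text
clock: 3.25
position: [0.6297, -0.3259, 0.2133]
ee_rot: [0.994, 0.106, 0.0, -0.0]
ft_force: [-0.4, -0.0, 0.5]
grip_width: 0.995
```

```bash
python3 - <<'E'
from h import *
p,d,K,P=shot('wrist','w3')
w=cloud(d,K,P)
plan(.6285,-.3365,.122,12)
c=(.6285,-.3365)
print("handle",rect(seg(w,*c,.04,.13,.175)),"dish",rect(seg(w,*c,.07,.005,.014)))
E
```

```text
from [ 0.6298 -0.326   0.2137] yaw 12.2 F [0.5 0.9 1. ] g 1.003 t 3.3 j [-0.01  0.6   0.69  1.26 -0.37  1.41  0.85]
  -> shift [-0.0036  0.01    0.0917] spin 0.004
handle (array([ 628.6, -336.6]), array([20.2, 19.9]), 8.9, np.float64(163.8), 1143) dish (array([ 633.2, -337.9]), array([90.7, 89.7]), 104.0, np.float64(7.0), 2106)
```

View pics/w3.png

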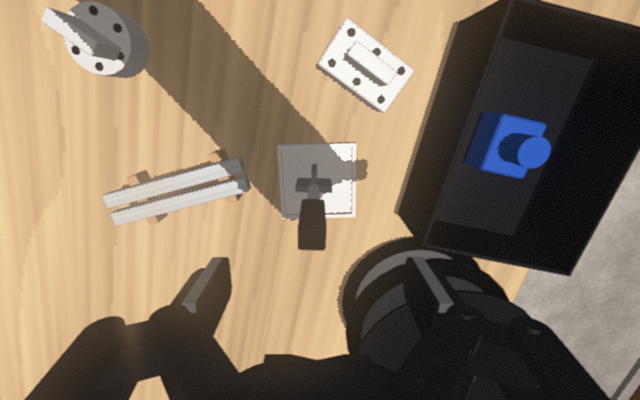

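Request:
{"name": "send_rows", "arguments": {"steps": [[[-0.002,0.005,0.0],0],[[-0.0036,0.01,0.005],0],[[-0.0036,0.01,0.02],0],[[-0.0036,0.01,0.04],0],[[-0.0036,0.01,0.06],0],[[-0.0036,0.01,0.08],0],[[-0.0036,0.01,0.0917],0],[[-0.0036,0.01,0.0917],0]]}}

```text
clock: 4.3
position: [0.6275, -0.3369, 0.1199]
ee_rot: [0.994, 0.106, -0.001, -0.0]
ft_force: [-0.4, -0.2, 0.3]
grip_width: 0.998
```

```bash
python3 - <<'E'
from h import *
plan(.6285,-.3365,.122,12)
E
```

```text
from [ 0.6275 -0.3369  0.1199] yaw 12.1 F [-0.4 -0.2  0.3] g 0.998 t 4.3 j [ 0.01  0.67  0.65  1.35 -0.41  1.25  0.9 ]
  -> shift [ 0.001  -0.0002 -0.0021] spin 0.003
```

Good. Now I'll close on the handle.

Request:
{"name": "send_rows", "arguments": {"steps": [[[0.001,0,0],0],[[0.001,0,0],0],[[0.001,0,0],0],[[0.001,0,0],0],[[0.001,0,0],0],[[0.001,0,0],0],[[0.001,0,0],0],[[0.001,0,0],0]], "hand": 0, "force": 70}}

```text
clock: 5.3
position: [0.629, -0.3371, 0.1214]
ee_rot: [0.994, 0.106, 0.0, 0.0]
ft_force: [-0.8, -0.3, 5.0]
grip_width: 0.226
```

Request:
{"name": "send_rows", "arguments": {"steps": [[[0,0,0],0],[[0,0,-0.01],0],[[0,0,-0.03],0],[[0,0,-0.06],0],[[0,0,-0.1],0],[[0,0,-0.13],0],[[0,0,-0.15],0],[[0,0,-0.15],0]]}}

```text
clock: 6.3
position: [0.6293, -0.3376, 0.2737]
ee_rot: [0.994, 0.106, 0.002, 0.001]
ft_force: [-0.6, -0.5, -1.1]
grip_width: 0.227
```

```bash
python3 - <<'E'
from h import *
plan(.466,.372,.30,12)
p,d,K,P=shot('wrist','w4')
w=cloud(d,K,P)
print("dish",rect(seg(w,.633,-.338,.07,.006,.014)))
for t in("top","scene"):
  p,d,K,P=shot(t,t+'4'); w=cloud(d,K,P);print("dish",rect(seg(w,.631,-.338,.07,.006,.014)),rect(seg(w,.631,-.338,.07,.002,.014)))
E
```

```text
from [ 0.6293 -0.3376  0.2737] yaw 12.1 F [-0.6 -0.5 -1.1] g 0.227 t 6.3 j [ 0.02  0.59  0.7   1.15 -0.37  1.52  0.85]
  -> shift [-0.0103 -0.728  -0.028 ] spin 0.002
dish (array([ 633.6, -338.1]), array([90.8, 90. ]), 103.8, np.float64(10.2), 875)
dish (array([ 634.2, -339.7]), array([122. , 106.4]), 2.0, np.float64(8.2), 282) (array([ 630.5, -336.4]), array([139.5, 129.4]), 22.4, np.float64(5.3), 673)
dish (array([ 630.8, -334.8]), array([93.4, 92.9]), 13.1, np.float64(8.3), 99) (array([ 617.3, -343.4]), array([127.8, 104.2]), 90.0, np.float64(4.3), 328)
```

View pics/scene4.png

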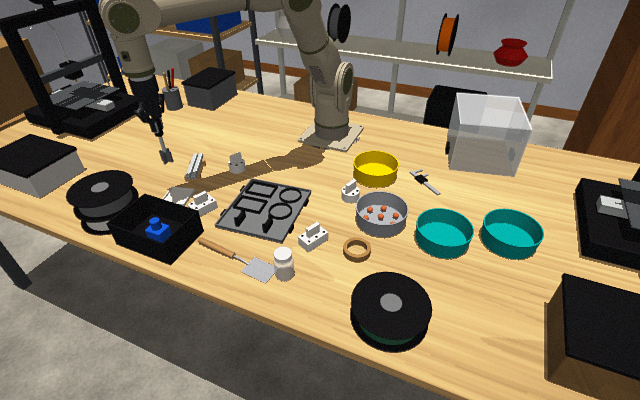

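View pics/w4.png

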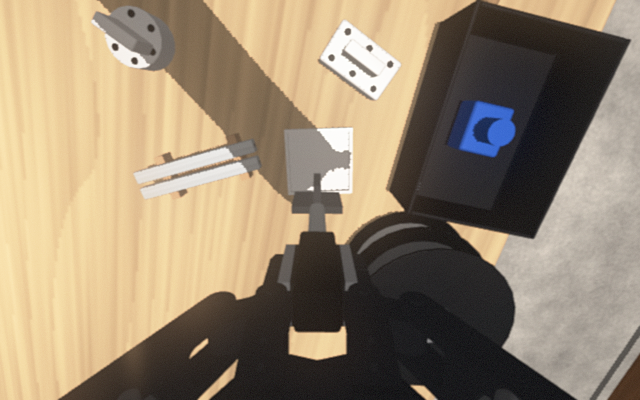

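Request:
{"name": "send_rows", "arguments": {"steps": [[[0,-0.015,-0.01],0],[[0,-0.045,-0.02],0],[[-0.001,-0.095,-0.028],0],[[-0.002,-0.15,-0.03],0],[[-0.003,-0.205,-0.03],0],[[-0.004,-0.26,-0.03],0],[[-0.005,-0.315,-0.03],0],[[-0.006,-0.365,-0.03],0]]}}

```text
clock: 7.45
position: [0.5449, 0.0214, 0.3013]
ee_rot: [0.994, 0.107, 0.0, -0.0]
ft_force: [1.9, -0.2, -0.9]
grip_width: 0.229
```

Request:
{"name": "send_rows", "arguments": {"steps": [[[-0.001,-0.055,0],0],[[-0.002,-0.11,0],0],[[-0.003,-0.165,0],0],[[-0.004,-0.22,0],0],[[-0.004,-0.275,0],0],[[-0.004,-0.32,0],0],[[-0.004,-0.35,0],0],[[-0.004,-0.363,0],0]]}}

```text
clock: 8.45
position: [0.4643, 0.3745, 0.3009]
ee_rot: [0.994, 0.107, -0.0, 0.0]
ft_force: [-0.1, 0.1, -1.0]
grip_width: 0.224
```

Request:
{"name": "send_rows", "arguments": {"steps": [[[0,0,0],0],[[0,0,0],0],[[0,0,0],0],[[0,0,0],0],[[0,0,0],0],[[0,0,0],0],[[0,0,0],0],[[0,0,0],0]]}}

```text
clock: 9.45
position: [0.4659, 0.3726, 0.301]
ee_rot: [0.994, 0.106, -0.0, -0.0]
ft_force: [-0.2, 0.3, -1.5]
grip_width: 0.225
```

```bash
python3 - <<'E'
from h import *
plan(.466,.372,.30,12)
for t in("wrist","top","scene"):
  p,d,K,P=shot(t,t+'5'); w=cloud(d,K,P)
  if t=="top": cv2.imwrite("pics/top5c.png",cv2.resize(p[160:280,200:340,::-1],None,fx=4,fy=4))
  if t=="wrist": print(cv2.minEnclosingCircle((seg(w,.465,.372,.1,.05,.067)[:,:2]*1000).astype(np.float32)))
E
```

```text
from [0.4659 0.3726 0.301 ] yaw 12.1 F [-0.2  0.3 -1.5] g 0.225 t 9.45 j [-1.05  0.24  0.36  1.45 -0.09  1.47 -0.47]
  -> shift [-0.      0.0006  0.001 ] spin 0.003
((465.62091064453125, 371.2999267578125), 84.9144515991211)
```

View pics/wrist5.png

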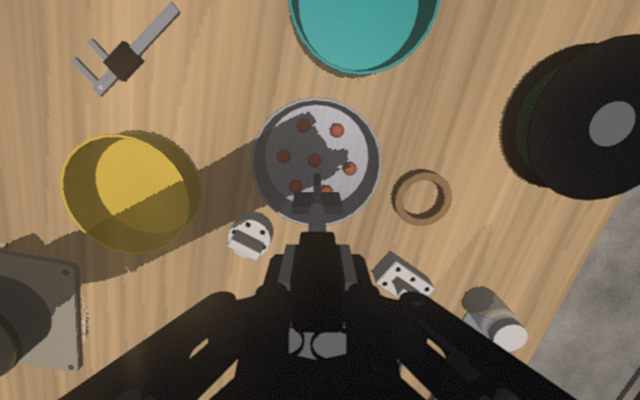

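View pics/scene5.png

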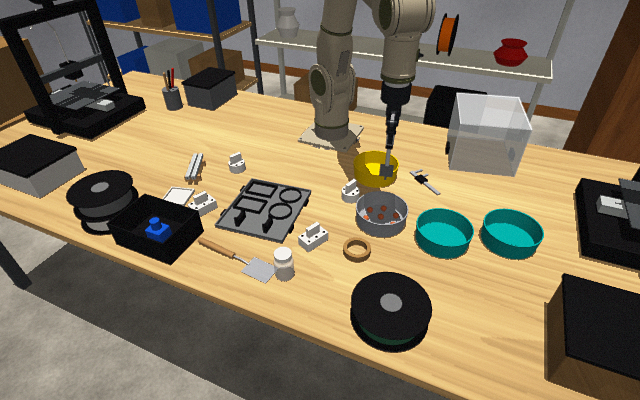

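```bash
cat >> h.py <<'E'
def balls(tag,C=(.4656,.3714)):
    p,d,K,P=load(tag)
    hsv=cv2.cvtColor(p,cv2.COLOR_RGB2HSV)
    m=((hsv[...,0]<14)|(hsv[...,0]>172))&(hsv[...,1]>100)&(hsv[...,2]>40)
    v,u=np.mgrid[0:400,0:640]
    X=np.stack([ray(a,b,.016,K,P)[:2] for a,b in zip(u[m],v[m])]) if m.any() else np.zeros((0,2))
    keep=np.zeros_like(m); idx=np.argwhere(m)
    for (b,a),x in zip(idx,X):
        if np.hypot(*(x-C))<.085: keep[b,a]=1
    n,_,st,ce=cv2.connectedComponentsWithStats(keep.astype(np.uint8))
    out=[]
    for i in range(1,n):
        if st[i,4]>=8:
            x=ray(*ce[i],.018,K,P)[:2]; out.append((x[0],x[1],st[i,4]))
    return np.array(out)
E
python3 - <<'E'
from h import *
for t in("top0","w1","scene0","wrist5"):
    b=balls(t); print(t,len(b)); print((b*[1000,1000,1]).round(1).tolist())
b=balls("w1")[:,:2]
C=np.array([.4656,.3714]); np.save("b0.npy",b)
best=[]
for r in np.arange(.025,.046,.002):
  for th in np.arange(0,360,5):
    c=C+r*np.array([np.cos(np.radians(th)),np.sin(np.radians(th))])
    a=np.radians(12)
    D=(b-c)@np.array([[np.cos(a),-np.sin(a)],[np.sin(a),np.cos(a)]])
    dm=1
    for hx,hy in((.02,.005),(.005,.02)):
        q=np.maximum(abs(D)-[hx,hy],0); dm=min(dm,np.hypot(*q.T).min()-.010)
    best.append((dm*1000,r*1000,th,c.round(4)))
best.sort(key=lambda x:-x[0]); print(best[:8])
E
```

```text
top0 7
[[512.7, 366.5, 20.0], [487.5, 324.5, 19.0], [481.6, 415.0, 21.0], [459.6, 367.6, 21.0], [441.7, 324.2, 21.0], [435.3, 411.5, 21.0], [416.0, 364.5, 21.0]]
w1 7
[[437.7, 414.6, 160.0], [418.4, 367.0, 144.0], [484.5, 417.7, 147.0], [462.4, 370.5, 133.0], [443.4, 326.7, 123.0], [514.6, 368.9, 129.0], [489.5, 328.0, 119.0]]
scene0 5
[[418.0, 369.4, 24.0], [443.2, 329.5, 27.0], [437.5, 417.4, 27.0], [485.2, 330.5, 18.0], [461.9, 373.4, 27.0]]
wrist5 7
[[437.4, 415.2, 135.0], [484.1, 418.1, 127.0], [418.2, 367.4, 127.0], [462.2, 370.9, 119.0], [514.5, 369.3, 116.0], [443.2, 327.1, 113.0], [488.3, 332.3, 54.0]]
[(np.float64(2.2287630162655376), np.float64(31.000000000000007), np.int64(25), array([0.4937, 0.3845])), (np.float64(1.824572357314041), np.float64(31.000000000000007), np.int64(30), array([0.4924, 0.3869])), (np.float64(1.7359248936191074), np.float64(31.000000000000007), np.int64(20), array([0.4947, 0.382 ])), (np.float64(1.7230407231935714), np.float64(29.000000000000004), np.int64(25), array([0.4919, 0.3837])), (np.float64(1.6929237455980233), np.float64(29.000000000000004), np.int64(30), array([0.4907, 0.3859])), (np.float64(1.6311871325141498), np.float64(29.000000000000004), np.int64(20), array([0.4929, 0.3813])), (np.float64(1.2065383685641462), np.float64(33.00000000000001), np.int64(30), array([0.4942, 0.3879])), (np.float64(1.1737283835091297), np.float64(31.000000000000007), np.int64(105), array([0.4576, 0.4013]))]
```

```bash
python3 - <<'E'
from h import *
b=np.load("b0.npy"); C=np.array([.4656,.3714]); best=[]
for yaw in range(-30,60,5):
 for r in np.arange(.025,.046,.002):
  for th in np.arange(0,360,5):
    c=C+r*np.array([np.cos(np.radians(th)),np.sin(np.radians(th))])
    a=np.radians(yaw)
    D=(b-c)@np.array([[np.cos(a),-np.sin(a)],[np.sin(a),np.cos(a)]])
    dm=1
    for hx,hy in((.02,.005),(.005,.02)):
        q=np.maximum(abs(D)-[hx,hy],0); dm=min(dm,np.hypot(*q.T).min()-.010)
    best.append((round(dm*1000,2),yaw,round(r*1000),th,c.round(4).tolist()))
best.sort(key=lambda x:-x[0])
for x in best[:12]:print(x)
plan(.493,.386,.20,12)
E
```

```text
(np.float64(3.82), -10, 39, np.int64(30), [0.4994, 0.3909])
(np.float64(3.8), -15, 39, np.int64(35), [0.4975, 0.3938])
(np.float64(3.68), -15, 41, np.int64(30), [0.5011, 0.3919])
(np.float64(3.54), 55, 31, np.int64(40), [0.4893, 0.3913])
(np.float64(3.52), -10, 43, np.int64(35), [0.5008, 0.3961])
(np.float64(3.42), -10, 41, np.int64(35), [0.4992, 0.3949])
(np.float64(3.37), -20, 43, np.int64(30), [0.5028, 0.3929])
(np.float64(3.26), -15, 41, np.int64(35), [0.4992, 0.3949])
(np.float64(3.08), -20, 39, np.int64(35), [0.4975, 0.3938])
(np.float64(2.91), -30, 33, np.int64(40), [0.4909, 0.3926])
(np.float64(2.9), 10, 31, np.int64(25), [0.4937, 0.3845])
(np.float64(2.7), -10, 37, np.int64(30), [0.4976, 0.3899])
from [0.4659 0.3726 0.301 ] yaw 12.1 F [ 0.7 -0.6 -0.7] g 0.228 t 9.6 j [-1.05  0.24  0.36  1.45 -0.09  1.47 -0.47]
  -> shift [ 0.0293 -0.0074  0.101 ] spin 0.003
```

```bash
python3 - <<'E'
from h import *
plan(.499,.391,.20,-10)
E
```

```text
from [0.4659 0.3726 0.301 ] yaw 12.1 F [ 0.7 -0.6 -0.7] g 0.228 t 9.6 j [-1.05  0.24  0.36  1.45 -0.09  1.47 -0.47]
  -> shift [ 0.0362 -0.011   0.101 ] spin 0.387
```

Request:
{"name": "send_rows", "arguments": {"steps": [[[0.008,-0.003,0.01],0.1],[[0.018,-0.006,0.025],0.2],[[0.028,-0.009,0.045],0.3],[[0.036,-0.011,0.065],0.385],[[0.036,-0.011,0.08],0.385],[[0.036,-0.011,0.085],0.385],[[0.036,-0.011,0.085],0.385],[[0.036,-0.011,0.085],0.385]]}}

```text
clock: 10.6
position: [0.499, 0.3911, 0.217]
ee_rot: [0.996, -0.086, 0.0, -0.001]
ft_force: [-0.3, -0.3, -1.0]
grip_width: 0.223
```

```bash
python3 - <<'E'
from h import *
plan(.499,.391,.1285,-10)
E
```

```text
from [0.499  0.3911 0.217 ] yaw -9.9 F [-0.3 -0.3 -1. ] g 0.223 t 10.6 j [-1.05  0.37  0.41  1.48 -0.15  1.32 -0.8 ]
  -> shift [-0.      0.0002  0.0885] spin 0.002
```

Request:
{"name": "send_rows", "arguments": {"steps": [[[0,0,0.01],0],[[0,0,0.03],0],[[0,0,0.045],0],[[0,0,0.058],0],[[0,0,0.068],0],[[0,0,0.077],0],[[0,0,0.084],0],[[0,0,0.0885],0]]}}

```text
clock: 11.6
position: [0.4988, 0.391, 0.1273]
ee_rot: [0.996, -0.086, -0.0, -0.0]
ft_force: [0.1, 0.3, -0.8]
grip_width: 0.227
```

```bash
python3 - <<'E'
from h import *
shot('wrist','w6'); print((balls("w6")*[1000,1000,1]).round(1).tolist())
plan(.499,.391,.1285,-10)
C=np.array([.4656,.3714]);o=manip.get_obs();M=R.from_quat(o["ee_rot"]).as_matrix()
p=np.array(o["position"])
r0=.035; th0=np.arctan2(p[1]-C[1],p[0]-C[0])
print(np.degrees(th0),np.hypot(*(p[:2]-C)))
# shifts for circle: 16 rows per round, ccw in world
for k in range(0,17):
    th=th0+2*np.pi*k/16
    t=np.r_[C+r0*np.array([np.cos(th),np.sin(th)]),p[2]]
    print(k,(M.T@(t-p)).round(4))
E
```

```text
[[484.5, 418.6, 372.0], [437.9, 415.5, 369.0], [514.9, 367.7, 236.0], [462.5, 371.3, 337.0], [418.5, 368.1, 335.0], [438.1, 330.3, 76.0]]
from [0.4986 0.3908 0.1268] yaw -9.9 F [-0.2 -0.5 -1.9] g 0.219 t 11.65 j [-1.04  0.44  0.39  1.58 -0.18  1.16 -0.78]
  -> shift [ 0.0004 -0.0002 -0.0017] spin 0.002
30.48138367771386 0.038287920520703206
0 [-0.0025  0.0021  0.    ]
1 [-0.0132 -0.0063  0.    ]
2 [-0.0263 -0.0101  0.    ]
3 [-0.0399 -0.0085  0.    ]
4 [-0.0518 -0.0018  0.    ]
5 [-0.0603  0.0089  0.    ]
6 [-0.064  0.022  0.   ]
7 [-0.0625  0.0356  0.    ]
8 [-0.0558  0.0475  0.    ]
9 [-0.0451  0.056   0.    ]
10 [-0.032   0.0597  0.    ]
11 [-0.0184  0.0581  0.    ]
12 [-0.0065  0.0515  0.    ]
13 [0.002  0.0408 0.    ]
14 [0.0057 0.0276 0.    ]
15 [0.0041 0.0141 0.    ]
16 [-0.0025  0.0021  0.    ]
```

View pics/w6.png

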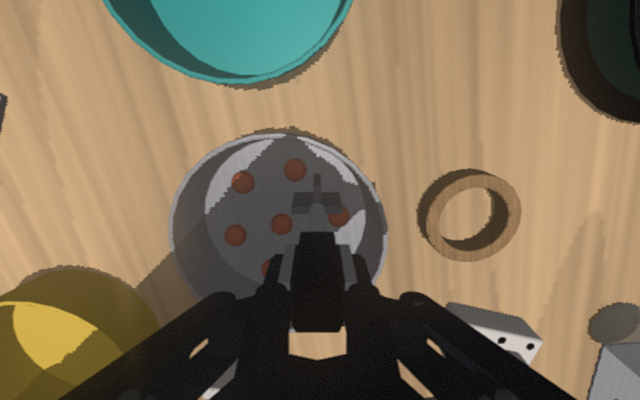

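Request:
{"name": "send_rows", "arguments": {"steps": [[[-0.0132,-0.0063,0],0],[[-0.0263,-0.0101,0],0],[[-0.0399,-0.0085,0],0],[[-0.0518,-0.0018,0],0],[[-0.0603,0.0089,0],0],[[-0.064,0.022,0],0],[[-0.0625,0.0356,0],0],[[-0.0558,0.0475,0],0]]}}

```text
clock: 12.65
position: [0.436, 0.3525, 0.1277]
ee_rot: [0.996, -0.087, 0.0, -0.0]
ft_force: [0.3, 0.5, -0.0]
grip_width: 0.226
```

Request:
{"name": "send_rows", "arguments": {"steps": [[[0.0107,0.0084,0],0],[[0.0238,0.0122,0],0],[[0.0374,0.0106,0],0],[[0.0493,0.0039,0],0],[[0.0578,-0.0068,0],0],[[0.0615,-0.0199,0],0],[[0.06,-0.0335,0],0],[[0.0533,-0.0454,0],0]]}}

```text
clock: 13.65
position: [0.4955, 0.3906, 0.1274]
ee_rot: [0.996, -0.086, -0.0, 0.0]
ft_force: [-1.3, 0.7, -0.5]
grip_width: 0.23
```

```bash
python3 - <<'E'
from h import *
p,d,K,P=shot('scene','s7'); shot('wrist','w7'); print((balls("w7")*[1000,1000,1]).round(1).tolist())
cv2.imwrite("pics/s7c.png",cv2.resize(p[150:270,320:460,::-1],None,fx=4,fy=4))
plan(.499,.391,.1285,-10)
E
```

```text
[[444.4, 434.9, 403.0], [519.9, 403.1, 361.0], [416.2, 416.9, 392.0], [462.5, 371.3, 329.0], [518.2, 333.7, 19.0], [409.5, 339.0, 322.0]]
from [0.4943 0.3919 0.1273] yaw -9.7 F [-0.6 -0.1 -1.2] g 0.224 t 13.75 j [-1.05  0.43  0.4   1.59 -0.18  1.15 -0.78]
  -> shift [ 0.0048  0.0001 -0.0012] spin 0.005
```

View pics/s7c.png

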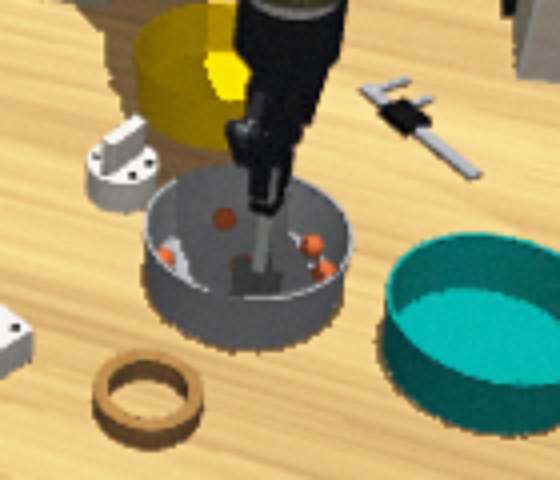

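View pics/w7.png

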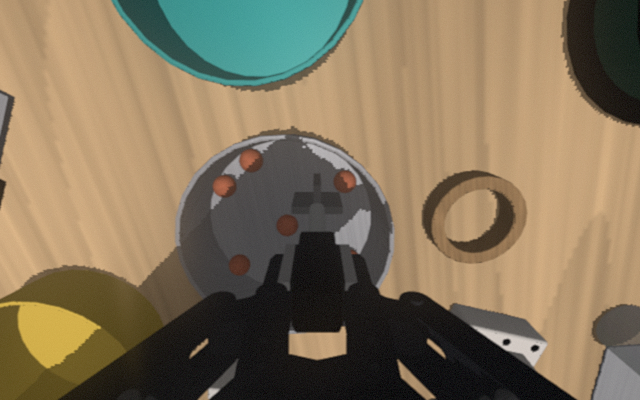

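Request:
{"name": "send_rows", "arguments": {"steps": [[[-0.0107,-0.0084,0],0],[[-0.0238,-0.0122,0],0],[[-0.0374,-0.0106,0],0],[[-0.0493,-0.0039,0],0],[[-0.0578,0.0068,0],0],[[-0.0615,0.0199,0],0],[[-0.06,0.0335,0],0],[[-0.0533,0.0454,0],0]]}}

```text
clock: 14.75
position: [0.436, 0.3525, 0.1277]
ee_rot: [0.996, -0.087, 0.0, -0.0]
ft_force: [0.3, -0.4, -0.6]
grip_width: 0.224
```

Request:
{"name": "send_rows", "arguments": {"steps": [[[0.0107,0.0084,0],0],[[0.0238,0.0122,0],0],[[0.0374,0.0106,0],0],[[0.0493,0.0039,0],0],[[0.0578,-0.0068,0],0],[[0.0615,-0.0199,0],0],[[0.06,-0.0335,0],0],[[0.0533,-0.0454,0],0]]}}

```text
clock: 15.75
position: [0.4955, 0.3906, 0.1274]
ee_rot: [0.996, -0.086, -0.0, 0.0]
ft_force: [0.1, -1.1, -1.2]
grip_width: 0.229
```

Request:
{"name": "send_rows", "arguments": {"steps": [[[-0.0107,-0.0084,0],0],[[-0.0238,-0.0122,0],0],[[-0.0374,-0.0106,0],0],[[-0.0493,-0.0039,0],0],[[-0.0578,0.0068,0],0],[[-0.0615,0.0199,0],0],[[-0.06,0.0335,0],0],[[-0.0533,0.0454,0],0]]}}

```text
clock: 16.75
position: [0.436, 0.3525, 0.1277]
ee_rot: [0.996, -0.087, 0.0, -0.0]
ft_force: [1.0, 0.0, -1.3]
grip_width: 0.225
```

Request:
{"name": "send_rows", "arguments": {"steps": [[[0.0107,0.0084,0],0],[[0.0238,0.0122,0],0],[[0.0374,0.0106,0],0],[[0.0493,0.0039,0],0],[[0.0578,-0.0068,0],0],[[0.0615,-0.0199,0],0],[[0.06,-0.0335,0],0],[[0.0533,-0.0454,0],0]]}}

```text
clock: 17.75
position: [0.4956, 0.3906, 0.1274]
ee_rot: [0.996, -0.086, -0.0, -0.0]
ft_force: [-0.0, 0.3, 0.1]
grip_width: 0.229
```

Request:
{"name": "send_rows", "arguments": {"steps": [[[-0.0107,-0.0084,0],0],[[-0.0238,-0.0122,0],0],[[-0.0374,-0.0106,0],0],[[-0.0493,-0.0039,0],0],[[-0.0578,0.0068,0],0],[[-0.0615,0.0199,0],0],[[-0.06,0.0335,0],0],[[-0.0533,0.0454,0],0]]}}

```text
clock: 18.75
position: [0.436, 0.3525, 0.1277]
ee_rot: [0.996, -0.087, 0.0, -0.0]
ft_force: [0.5, 0.7, -0.1]
grip_width: 0.223
```

Request:
{"name": "send_rows", "arguments": {"steps": [[[0.0107,0.0084,0],0],[[0.0238,0.0122,0],0],[[0.0374,0.0106,0],0],[[0.0493,0.0039,0],0],[[0.0578,-0.0068,0],0],[[0.0615,-0.0199,0],0],[[0.06,-0.0335,0],0],[[0.0533,-0.0454,0],0]]}}

```text
clock: 19.75
position: [0.4955, 0.3906, 0.1273]
ee_rot: [0.996, -0.086, -0.0, 0.0]
ft_force: [-0.8, -0.1, -1.2]
grip_width: 0.226
```

```bash
python3 - <<'E'
from h import *
p,d,K,P=shot('scene','s8'); shot('wrist','w8'); print((balls("w8")*[1000,1000,1]).round(1).tolist())
plan(.499,.391,.1285,-10)
E
```

```text
[[444.4, 434.9, 399.0], [519.2, 407.8, 372.0], [416.1, 416.9, 389.0], [462.5, 371.3, 335.0], [518.3, 333.7, 17.0], [409.5, 339.0, 323.0]]
from [0.4943 0.3919 0.1273] yaw -9.7 F [-0.3 -0.  -0.4] g 0.23 t 19.85 j [-1.07  0.44  0.42  1.59 -0.19  1.15 -0.77]
  -> shift [ 0.0048  0.0001 -0.0012] spin 0.005
```

View pics/w8.png

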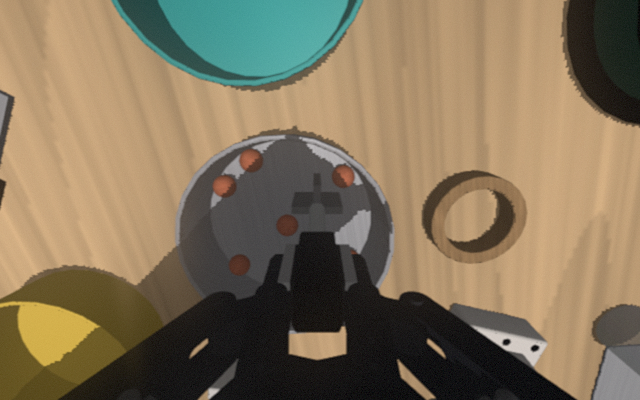

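Request:
{"name": "send_rows", "arguments": {"steps": [[[-0.006,0.005,0],0],[[-0.013,0.011,0],0],[[-0.02,0.017,0],0],[[-0.027,0.023,0],0],[[-0.034,0.029,0],0],[[-0.041,0.035,0],0],[[-0.048,0.041,0],0],[[-0.0533,0.0454,0],0]]}}

```text
clock: 20.85
position: [0.4375, 0.3547, 0.1288]
ee_rot: [0.996, -0.086, 0.003, -0.002]
ft_force: [6.8, 4.3, 0.6]
grip_width: 0.223
```

Request:
{"name": "send_rows", "arguments": {"steps": [[[0.0107,0.0084,0],0],[[0.0238,0.0122,0],0],[[0.0374,0.0106,0],0],[[0.0493,0.0039,0],0],[[0.0578,-0.0068,0],0],[[0.0615,-0.0199,0],0],[[0.06,-0.0335,0],0],[[0.0533,-0.0454,0],0]]}}

```text
clock: 21.85
position: [0.4956, 0.3906, 0.1273]
ee_rot: [0.996, -0.086, -0.0, 0.0]
ft_force: [-0.1, 0.4, -1.1]
grip_width: 0.229
```

Request:
{"name": "send_rows", "arguments": {"steps": [[[-0.0107,-0.0084,0],0],[[-0.0238,-0.0122,0],0],[[-0.0374,-0.0106,0],0],[[-0.0493,-0.0039,0],0],[[-0.0578,0.0068,0],0],[[-0.0615,0.0199,0],0],[[-0.06,0.0335,0],0],[[-0.0533,0.0454,0],0]]}}

```text
clock: 22.85
position: [0.436, 0.3525, 0.1277]
ee_rot: [0.996, -0.087, 0.0, -0.0]
ft_force: [0.0, -0.1, -0.5]
grip_width: 0.228
```

Request:
{"name": "send_rows", "arguments": {"steps": [[[0.0107,0.0084,0],0],[[0.0238,0.0122,0],0],[[0.0374,0.0106,0],0],[[0.0493,0.0039,0],0],[[0.0578,-0.0068,0],0],[[0.0615,-0.0199,0],0],[[0.06,-0.0335,0],0],[[0.0533,-0.0454,0],0]]}}

```text
clock: 23.85
position: [0.4956, 0.3906, 0.1274]
ee_rot: [0.996, -0.086, -0.0, 0.0]
ft_force: [0.3, -0.2, -0.9]
grip_width: 0.224
```

Request:
{"name": "send_rows", "arguments": {"steps": [[[0,0,0],0],[[0,0,-0.01],-0.05],[[0,0,-0.03],-0.1],[[0,0,-0.06],-0.2],[[0,0,-0.1],-0.3],[[0,0,-0.14],-0.37],[[0,0,-0.17],-0.37],[[0,0,-0.175],-0.37]]}}

```text
clock: 24.85
position: [0.4966, 0.3893, 0.3049]
ee_rot: [0.995, 0.098, 0.001, -0.001]
ft_force: [1.5, 0.4, -0.6]
grip_width: 0.227
```

```bash
python3 - <<'E'
from h import *
from scipy.spatial.distance import cdist
p,d,K,P=shot('scene','s9'); shot('wrist','w9');shot('top','top9')
b0=np.load("b0.npy")
for t in("w9","s9","top9"):
  b=balls(t); print(t,(b*[1000,1000,1]).round(1).tolist())
  print((cdist(b[:,:2],b0).min(1)*1000).round(1))
plan(.632,-.338,.30,12)
E
```

```text
w9 [[444.2, 434.5, 137.0], [415.8, 416.5, 141.0], [519.2, 407.5, 128.0], [413.8, 330.9, 120.0], [439.0, 311.8, 111.0], [480.1, 302.9, 54.0]]
[21.  22.  36.2 29.9 15.6 26.8]
s9 [[414.2, 333.0, 28.0], [439.0, 313.8, 28.0], [415.3, 418.5, 26.0], [474.9, 310.7, 13.0], [441.4, 434.7, 24.0]]
[29.8 13.7 22.7 22.6 20.4]
top9 [[512.3, 322.2, 23.0], [478.4, 303.4, 22.0], [437.7, 307.1, 17.0]]
[23.5 27.  20.4]
from [0.4957 0.389  0.3015] yaw 11.3 F [ 0.5  0.1 -2.4] g 0.223 t 25.0 j [-1.05  0.33  0.41  1.35 -0.13  1.49 -0.45]
  -> shift [-0.0084  0.7396  0.0019] spin -0.013
```

View pics/w9.png

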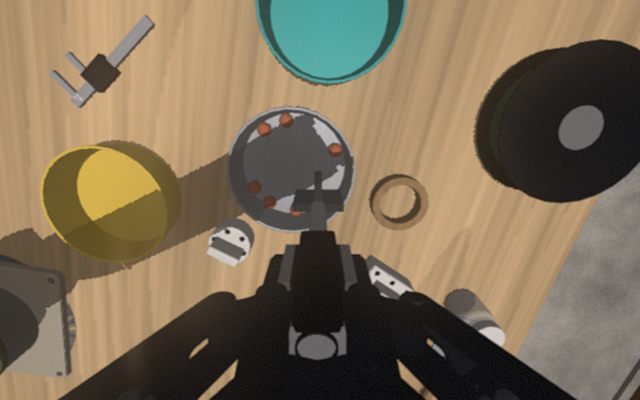

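All seven balls are now against the bowl wall. Each is at least 15 mm from every starting spot, and none has left the bowl. Next, take the stirrer back to its dish.

Request:
{"name": "send_rows", "arguments": {"steps": [[[0,0.015,0],-0.013],[[-0.001,0.05,0],-0.013],[[-0.001,0.105,0],-0.013],[[-0.002,0.16,0],-0.013],[[-0.003,0.215,0],-0.013],[[-0.003,0.27,0],-0.013],[[-0.004,0.325,0],-0.013],[[-0.004,0.38,0],-0.013]]}}

```text
clock: 26.0
position: [0.5657, 0.0129, 0.3018]
ee_rot: [0.995, 0.105, -0.0, -0.0]
ft_force: [0.1, -0.4, -0.7]
grip_width: 0.218
```

Request:
{"name": "send_rows", "arguments": {"steps": [[[0,0.055,0],0],[[-0.001,0.11,0],0],[[-0.001,0.165,0],0],[[-0.002,0.22,0],0],[[-0.003,0.27,0],0],[[-0.003,0.315,0],0],[[-0.004,0.345,0],0],[[-0.004,0.36,0],0]]}}

```text
clock: 27.0
position: [0.6361, -0.3398, 0.3013]
ee_rot: [0.995, 0.103, -0.001, -0.0]
ft_force: [-0.0, 0.2, -0.8]
grip_width: 0.226
```

Request:
{"name": "send_rows", "arguments": {"steps": [[[0,0,0],0],[[0,0,0],0],[[0,0,0],0],[[0,0,0],0],[[0,0,0],0],[[0,0,0],0],[[0,0,0],0],[[0,0,0],0]]}}

```text
clock: 28.0
position: [0.6375, -0.3371, 0.3025]
ee_rot: [0.994, 0.105, -0.0, -0.0]
ft_force: [-0.5, -0.3, -1.0]
grip_width: 0.224
```

```bash
python3 - <<'E'
from h import *
p,d,K,P=shot('wrist','w10'); w=cloud(d,K,P)
print("dish",rect(seg(w,.632,-.338,.07,.006,.014)))
plan(.632,-.338,.1225,12)
E
```

```text
dish (array([ 633.5, -338. ]), array([90.6, 90.2]), 103.8, np.float64(10.2), 821)
from [ 0.6375 -0.3371  0.3024] yaw 12.0 F [-0.  -0.6 -0.8] g 0.225 t 28.05 j [ 0.02  0.61  0.73  1.06 -0.39  1.59  0.85]
  -> shift [-0.0056 -0.0003  0.1799] spin 0.0
```

View pics/w10.png

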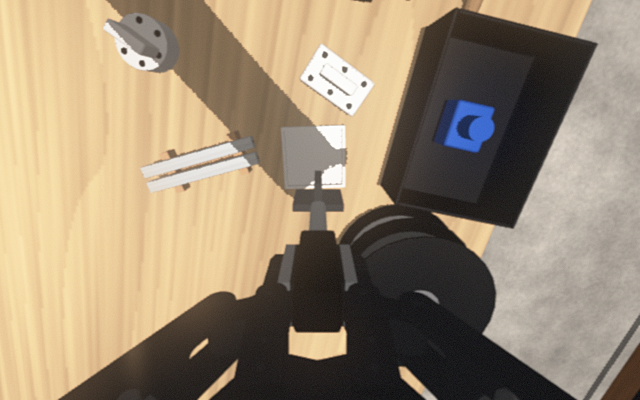

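Request:
{"name": "send_rows", "arguments": {"steps": [[[-0.002,0,0.01],0],[[-0.0046,0,0.035],0],[[-0.0046,0,0.065],0],[[-0.0046,0,0.095],0],[[-0.0046,0,0.125],0],[[-0.0046,0,0.145],0],[[-0.0046,0,0.15],0],[[-0.0046,0,0.15],0]]}}

```text
clock: 29.05
position: [0.6332, -0.3383, 0.153]
ee_rot: [0.994, 0.105, 0.0, 0.0]
ft_force: [-0.3, 0.2, 0.1]
grip_width: 0.225
```

```bash
python3 - <<'E'
from h import *
plan(.633,-.338,.1225,12)
E
```

```text
from [ 0.6332 -0.3383  0.153 ] yaw 12.0 F [-0.3  0.2  0.1] g 0.225 t 29.05 j [-0.01  0.67  0.69  1.31 -0.42  1.31  0.89]
  -> shift [-0.0002 -0.0003  0.0305] spin 0.0
```

Request:
{"name": "send_rows", "arguments": {"steps": [[[0,0,0.006],0],[[0,0,0.012],0],[[0,0,0.018],0],[[0,0,0.022],0],[[0,0,0.026],0],[[0,0,0.029],0],[[0,0,0.0305],0],[[0,0,0.0315],0]]}}

```text
clock: 30.05
position: [0.6332, -0.3381, 0.1215]
ee_rot: [0.994, 0.105, 0.0, 0.0]
ft_force: [-1.8, 1.9, 6.2]
grip_width: 0.226
```

```bash
python3 - <<'E'
from h import *
plan(.633,-.338,.1215,12)
E
```

```text
from [ 0.6332 -0.3381  0.1215] yaw 12.0 F [-1.8  1.9  6.2] g 0.226 t 30.05 j [-0.    0.69  0.68  1.34 -0.43  1.26  0.9 ]
  -> shift [-0.0002 -0.0001 -0.    ] spin 0.001
```

Request:
{"name": "send_rows", "arguments": {"steps": [[[0,0,0],0],[[0,0,0],0],[[0,0,0],0],[[0,0,0],0],[[0,0,0],0],[[0,0,0],0],[[0,0,0],0],[[0,0,0],0]], "hand": 0.7}}

```text
clock: 31.05
position: [0.6331, -0.338, 0.121]
ee_rot: [0.994, 0.105, -0.0, -0.0]
ft_force: [0.2, 0.9, -0.1]
grip_width: 0.703
```

Request:
{"name": "send_rows", "arguments": {"steps": [[[0,0,-0.01],0],[[0,0,-0.03],0],[[0,0,-0.06],0],[[0,0,-0.1],0],[[0,0,-0.14],0],[[0,0,-0.165],0],[[0,0,-0.175],0],[[0,0,-0.175],0]], "hand": 1}}

```text
clock: 32.05
position: [0.6331, -0.3382, 0.2967]
ee_rot: [0.994, 0.105, 0.0, 0.0]
ft_force: [-0.7, -0.7, -1.3]
grip_width: 1.005
```

```bash
python3 - <<'E'
from h import *
p,d,K,P=shot('wrist','w11'); w=cloud(d,K,P)
c=(.633,-.338)
print("dish",rect(seg(w,*c,.07,.006,.014)),"handle",rect(seg(w,*c,.04,.115,.175)))
print("bars",rect(seg(w,.48,-.375,.1,.035,.05)),"rest",rect(seg(w,.48,-.375,.1,.015,.03)))
plan(.48,-.375,.25,27)
plan(.48,-.375,.25,-63)
E
```

```text
dish (array([ 633.3, -337.9]), array([90.2, 89.8]), 103.6, np.float64(10.3), 825) handle (array([ 633.1, -335.3]), array([20. , 19.9]), 103.8, np.float64(163.9), 621)
bars (array([ 481., -375.]), array([161.2,  37.9]), 27.2, np.float64(40.5), 2842) rest (array([ 482.9, -374.9]), array([157.8,  60.2]), 27.7, np.float64(24.6), 463)
from [ 0.6329 -0.338   0.2955] yaw 12.0 F [-0.1 -0.3 -0.5] g 1.002 t 32.1 j [ 0.01  0.61  0.73  1.09 -0.39  1.58  0.86]
  -> shift [-0.1572  0.0044  0.0456] spin -0.261
from [ 0.6329 -0.338   0.2955] yaw 12.0 F [-0.1 -0.3 -0.5] g 1.002 t 32.1 j [ 0.01  0.61  0.73  1.09 -0.39  1.58  0.86]
  -> shift [-0.1572  0.0044  0.0456] spin 1.309
```

View pics/w11.png

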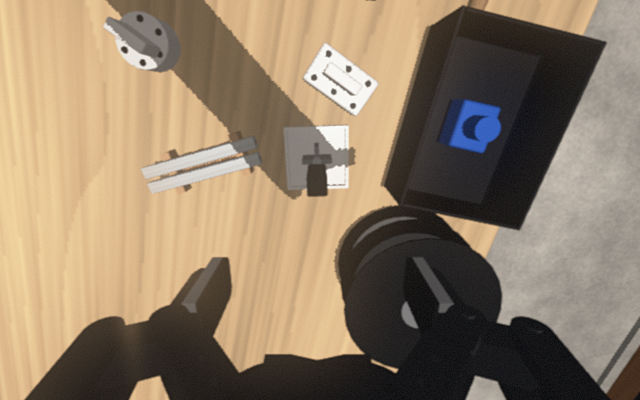

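Request:
{"name": "send_rows", "arguments": {"steps": [[[-0.02,0,0],0.16],[[-0.045,0.001,0.01],0.34],[[-0.07,0.001,0.02],0.52],[[-0.095,0.002,0.03],0.7],[[-0.12,0.003,0.05],0.87],[[-0.14,0.004,0.07],1.04],[[-0.156,0.004,0.08],1.2],[[-0.156,0.004,0.09],1.307]]}}

```text
clock: 33.1
position: [0.4795, -0.3746, 0.2046]
ee_rot: [0.852, -0.524, -0.001, -0.0]
ft_force: [-0.6, -0.1, 0.3]
grip_width: 1.003
```

Request:
{"name": "send_rows", "arguments": {"steps": [[[0,0,0],0],[[0,0,0],0],[[0,0,0],0],[[0,0,0],0],[[0,0,0],0],[[0,0,0],0],[[0,0,0],0],[[0,0,0],0]]}}

```text
clock: 34.1
position: [0.4813, -0.3745, 0.206]
ee_rot: [0.853, -0.521, -0.0, -0.0]
ft_force: [-0.1, -0.7, 0.5]
grip_width: 1.002
```

```bash
python3 - <<'E'
from h import *
p,d,K,P=shot('wrist','w12'); w=cloud(d,K,P)
print("bars",rect(seg(w,.481,-.375,.1,.035,.05)))
plan(.481,-.375,.013,-62.7)
E
```

```text
bars (array([ 480.6, -375.5]), array([160.3,  37.9]), 27.1, np.float64(40.4), 4460)
from [ 0.4813 -0.3744  0.206 ] yaw -62.9 F [0.2 0.3 0.2] g 1.0 t 34.15 j [-0.19  0.48  1.06  1.58 -0.43  1.33 -0.18]
  -> shift [0.0004 0.0006 0.193 ] spin -0.003
```

View pics/w12.png

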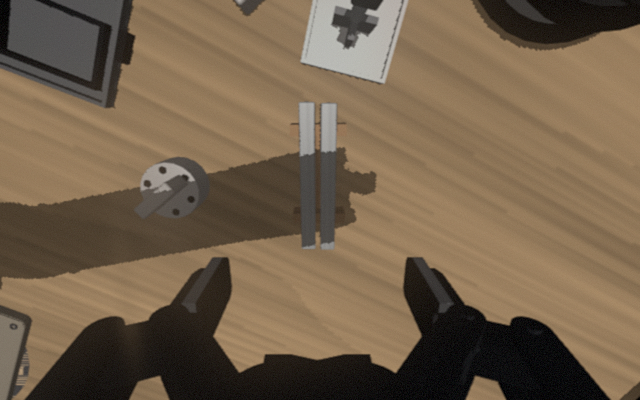

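Request:
{"name": "send_rows", "arguments": {"steps": [[[0.0006,0.001,0.01],0],[[0.0006,0.001,0.035],0],[[0.0006,0.001,0.065],0],[[0.0006,0.001,0.095],0],[[0.0006,0.001,0.12],0],[[0.0006,0.001,0.14],0],[[0.0006,0.001,0.15],0],[[0.0006,0.001,0.155],0]]}}

```text
clock: 35.15
position: [0.4807, -0.3756, 0.0508]
ee_rot: [0.853, -0.521, 0.0, 0.0]
ft_force: [0.4, 0.6, 0.5]
grip_width: 1.0
```

Request:
{"name": "send_rows", "arguments": {"steps": [[[0,0,0.01],0],[[0,0,0.02],0],[[0,0,0.028],0],[[0,0,0.034],0],[[0,0,0.037],0],[[0,0,0.038],0],[[0,0,0.038],0],[[0,0,0.038],0]]}}

```text
clock: 36.15
position: [0.4808, -0.3755, 0.0132]
ee_rot: [0.853, -0.521, 0.0, -0.0]
ft_force: [-0.6, 0.7, -0.6]
grip_width: 1.001
```

```bash
python3 - <<'E'
from h import *
plan(.4807,-.3754,.013,-62.7)
shot('scene','s13')
E
```

```text
from [ 0.4808 -0.3755  0.0132] yaw -62.8 F [-0.6  0.7 -0.6] g 1.001 t 36.15 j [-0.07  0.68  0.88  1.75 -0.61  1.01 -0.06]
  -> shift [-0.0001  0.0001  0.0002] spin -0.003
```

Request:
{"name": "send_rows", "arguments": {"steps": [[[0,0,0],0],[[0,0,0],0],[[0,0,0],0],[[0,0,0],0],[[0,0,0],0],[[0,0,0],0],[[0,0,0],0],[[0,0,0],0]], "hand": 0, "force": 90}}

```text
clock: 37.2
position: [0.4809, -0.3756, 0.0133]
ee_rot: [0.853, -0.521, 0.0, -0.0]
ft_force: [-0.6, 0.3, 5.1]
grip_width: 0.36
```

Request:
{"name": "send_rows", "arguments": {"steps": [[[0,0,0],0],[[0,0,0],0],[[0,0,-0.005],0],[[0,0,-0.015],0],[[0,0,-0.03],0],[[0,0,-0.05],0],[[0,0,-0.07],0],[[0,0,-0.08],0]]}}

```text
clock: 38.2
position: [0.4812, -0.3759, 0.0949]
ee_rot: [0.853, -0.521, 0.001, -0.0]
ft_force: [0.3, 0.5, -1.5]
grip_width: 0.351
```

```bash
python3 - <<'E'
from h import *
plan(.4807,-.3754,.25,-62.7)
p,d,K,P=shot('scene','s14')
cv2.imwrite("pics/s14c.png",cv2.resize(p[90:230,100:320,::-1],None,fx=3.5,fy=3.5))
p,d,K,P=shot('wrist','w14'); w=cloud(d,K,P)
q=seg(w,.481,-.375,.1,.1,.125); print(rect(q))
E
```

```text
from [ 0.4812 -0.3759  0.0949] yaw -62.9 F [ 0.3  0.5 -1.5] g 0.351 t 38.2 j [-0.13  0.59  0.97  1.7  -0.53  1.14 -0.11]
  -> shift [-0.0004  0.     -0.1551] spin -0.003
(array([ 500.1, -368.8]), array([121.6,  57.1]), 16.8, np.float64(122.6), 20047)
```

View pics/s14c.png

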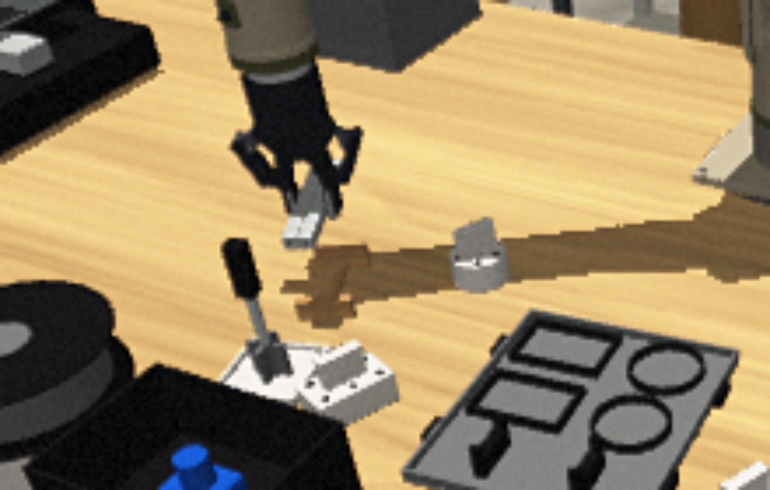

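View pics/w14.png

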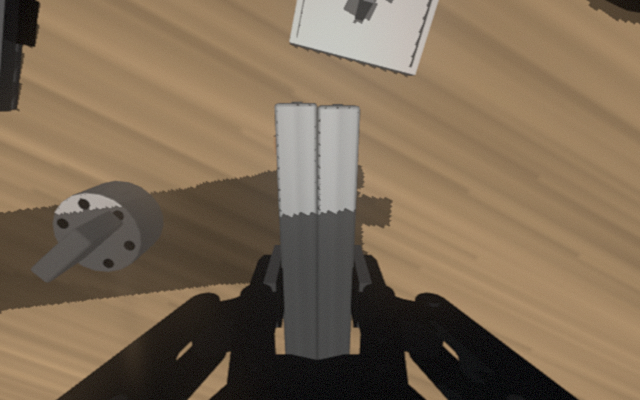

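```bash
python3 - <<'E'
from h import *
for t in("top0","scene0","w1","w2"):
    p,d,K,P=load(t); w=cloud(d,K,P)
    q=w[np.isfinite(w[...,2])&(w[...,2]>.022)&(w[...,2]<.05)&(w[...,0]>.58)&(w[...,0]<.74)&(w[...,1]>-.15)&(w[...,1]<.13)]
    im=(q[:,:2]*1000).astype(int)
    n,l=cv2.connectedComponents(np.array(0)) if 0 else (0,0)
    from scipy.cluster.hierarchy import fcluster,linkage
    if len(q)>5:
        f=fcluster(linkage(q[:,:2],'single'),.02,'distance')
        for i in set(f):
            if (f==i).sum()>8: print(t,rect(q[f==i]),q[f==i][:,2].max())
plan(.6,-.25,.28,-5)
E
```

```text
top0 (array([646.5,  46. ]), array([52.9, 12.7]), 4.9, np.float64(30.6), 65) 0.045953311825268406
top0 (array([655.1, -53.6]), array([52.7, 13.2]), 4.4, np.float64(31.4), 64) 0.04441210215914615
scene0 (array([658. , -48.7]), array([55.1, 13.7]), 4.2, np.float64(30.5), 81) 0.043492244809936076
scene0 (array([645.4,  51.2]), array([56.9, 14.8]), 6.1, np.float64(30.2), 76) 0.04533836787336876
w1 (array([648.7,  49.1]), array([52.5, 13. ]), 5.0, np.float64(30.9), 312) 0.044617500678998945
w1 (array([658. , -50.5]), array([52.4, 14.3]), 4.5, np.float64(30.9), 304) 0.04465920449410776
w2 (array([658.9, -51.3]), array([52.2, 12.4]), 5.4, np.float64(30.7), 418) 0.04453388899811811
from [ 0.4813 -0.3758  0.0944] yaw -62.8 F [ 0.7 -0.2 -2. ] g 0.361 t 38.3 j [-0.13  0.59  0.97  1.7  -0.53  1.14 -0.11]
  -> shift [-0.0575 -0.1633 -0.1855] spin -1.01
```

Request:
{"name": "send_rows", "arguments": {"steps": [[[0,0,-0.03],0],[[0,0,-0.07],0],[[-0.005,-0.01,-0.115],-0.05],[[-0.015,-0.04,-0.15],-0.15],[[-0.03,-0.07,-0.17],-0.3],[[-0.045,-0.105,-0.18],-0.45],[[-0.065,-0.14,-0.185],-0.6],[[-0.09,-0.17,-0.185],-0.75]]}}

```text
clock: 39.3
position: [0.5916, -0.2166, 0.2775]
ee_rot: [0.985, -0.17, -0.0, 0.0]
ft_force: [1.2, -0.5, -1.6]
grip_width: 0.356
```

```bash
python3 - <<'E'
from h import *
plan(.6533,-.06,.25,5.2)
E
```

```text
from [ 0.5916 -0.2166  0.2775] yaw -19.6 F [ 1.2 -0.5 -1.6] g 0.356 t 39.3 j [-0.36  0.42  0.88  1.41 -0.32  1.46  0.17]
  -> shift [ 0.0057 -0.1682  0.0275] spin -0.433
```

Request:
{"name": "send_rows", "arguments": {"steps": [[[0.001,-0.025,0.004],-0.08],[[0.002,-0.055,0.008],-0.16],[[0.003,-0.085,0.012],-0.24],[[0.004,-0.115,0.016],-0.32],[[0.005,-0.14,0.02],-0.4],[[0.006,-0.16,0.025],-0.433],[[0.006,-0.168,0.027],-0.433],[[0.006,-0.168,0.027],-0.433]]}}

```text
clock: 40.3
position: [0.6537, -0.0618, 0.2508]
ee_rot: [0.999, 0.043, -0.0, 0.0]
ft_force: [-0.7, -0.5, -1.7]
grip_width: 0.355
```

```bash
python3 - <<'E'
from h import *
plan(.6533,-.0007,.10,5.2)
p,d,K,P=shot('wrist','w15'); w=cloud(d,K,P)
from scipy.cluster.hierarchy import fcluster,linkage
q=w[np.isfinite(w[...,2])&(w[...,2]>.022)&(w[...,2]<.05)&(w[...,0]>.6)&(w[...,0]<.71)&(w[...,1]>-.15)&(w[...,1]<.13)]
f=fcluster(linkage(q[:,:2],'single'),.015,'distance')
for i in set(f):
    if (f==i).sum()>8: print(rect(q[f==i]),q[f==i][:,2].max())
E
```

```text
from [ 0.6537 -0.0618  0.2508] yaw 4.9 F [-0.7 -0.5 -1.7] g 0.355 t 40.3 j [-0.49  0.47  0.74  1.37 -0.31  1.42  0.33]
  -> shift [ 0.0049 -0.061   0.1507] spin -0.005
(array([649.3,  48.5]), array([51.1, 12. ]), 5.4, np.float64(30.8), 589) 0.04437017720523284
```

View pics/w15.png

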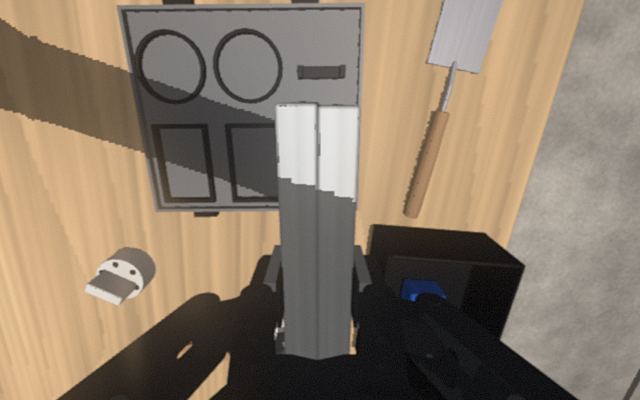

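```bash
python3 - <<'E'
from h import *
p,d,K,P=load('w15'); w=cloud(d,K,P)
q=w[100:180,275:362].reshape(-1,3); q=q[np.isfinite(q[:,2])&(q[:,2]>.2)]
print(rect(q)); T=np.array([.6537,-.0618]); a=np.radians(4.9)
l=(q[:,:2]-T)@np.array([[np.cos(a),np.sin(a)],[np.sin(a),-np.cos(a)]]); print(np.percentile(l,[0.5,50,99.5],axis=0).round(4), "z",np.percentile(q[:,2],[1,50,99]))
E
```

```text
(array([648.7,   3.9]), array([32.1, 29.3]), 4.6, np.float64(277.7), 6267)
[[-0.0151 -0.0803]
 [ 0.0005 -0.0666]
 [ 0.0163 -0.0516]] z [0.27534686 0.27773506 0.27924742]
```

Request:
{"name": "send_rows", "arguments": {"steps": [[[0.001,-0.01,0.01],0],[[0.002,-0.03,0.025],0],[[0.004,-0.05,0.05],-0.005],[[0.0055,-0.061,0.08],-0.005],[[0.0055,-0.061,0.11],-0.005],[[0.0055,-0.061,0.13],-0.005],[[0.0055,-0.061,0.145],-0.005],[[0.0055,-0.061,0.15],-0.005]]}}

```text
clock: 41.35
position: [0.6537, -0.0006, 0.1003]
ee_rot: [0.999, 0.045, -0.0, 0.0]
ft_force: [-0.3, 0.5, -2.5]
grip_width: 0.355
```

Request:
{"name": "send_rows", "arguments": {"steps": [[[0,0,0],0],[[0,0,0],0],[[0,0,0],0],[[0,0,0],0],[[0,0,0.005],0],[[0,0,0.012],0],[[0,0,0.02],0],[[0,0,0.025],0]]}}

```text
clock: 42.35
position: [0.6536, -0.0006, 0.0751]
ee_rot: [0.999, 0.046, -0.0, -0.0]
ft_force: [-0.3, 0.5, -2.2]
grip_width: 0.358
```

```bash
python3 - <<'E'
from h import *
plan(.6537,-.001,.0195,5.2)
shot('wrist','w16')
p,d,K,P=shot('scene','s16')
cv2.imwrite("pics/s16c.png",cv2.resize(p[160:280,200:360,::-1],None,fx=4.5,fy=4.5))
E
```

```text
from [ 6.536e-01 -6.000e-04  7.510e-02] yaw 5.2 F [-0.3  0.5 -2.2] g 0.358 t 42.35 j [-0.55  0.59  0.66  1.58 -0.39  1.11  0.3 ]
  -> shift [0.0001 0.0004 0.0556] spin 0.0
```

View pics/s16c.png

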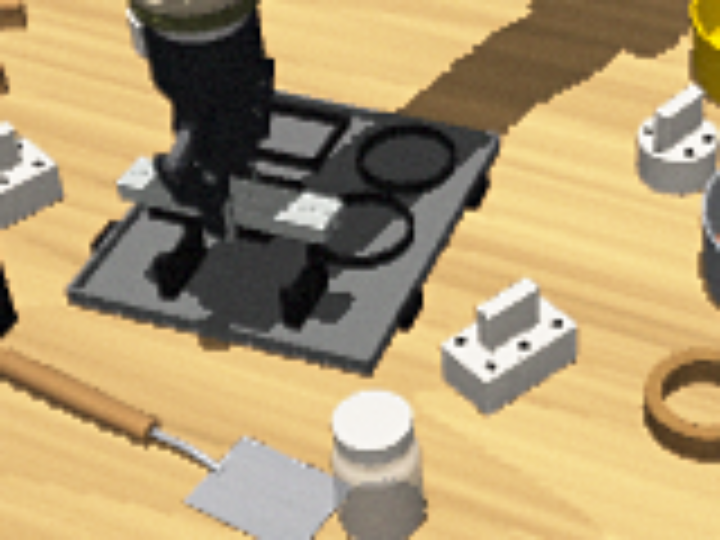

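View pics/w16.png

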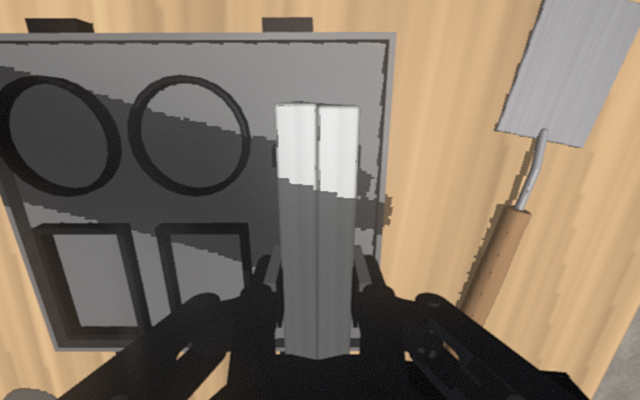

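Request:
{"name": "send_rows", "arguments": {"steps": [[[0,0,0.01],0],[[0,0,0.02],0],[[0,0,0.03],0],[[0,0,0.038],0],[[0,0,0.044],0],[[0,0,0.049],0],[[0,0,0.053],0],[[0,0,0.0555],0]]}}

```text
clock: 43.45
position: [0.654, -0.0006, 0.0204]
ee_rot: [0.999, 0.045, 0.0, -0.0]
ft_force: [-0.0, -0.4, -1.6]
grip_width: 0.355
```

```bash
python3 - <<'E'
from h import *
plan(.6537,-.001,.0185,5.2)
p,d,K,P=shot('scene','s17')
cv2.imwrite("pics/s17c.png",cv2.resize(p[160:280,200:360,::-1],None,fx=4.5,fy=4.5))
E
```

```text
from [ 6.54e-01 -6.00e-04  2.04e-02] yaw 5.2 F [-0.  -0.4 -1.6] g 0.355 t 43.45 j [-0.52  0.66  0.62  1.61 -0.43  1.02  0.33]
  -> shift [-0.0003  0.0004  0.0019] spin 0.0
```

View pics/s17c.png

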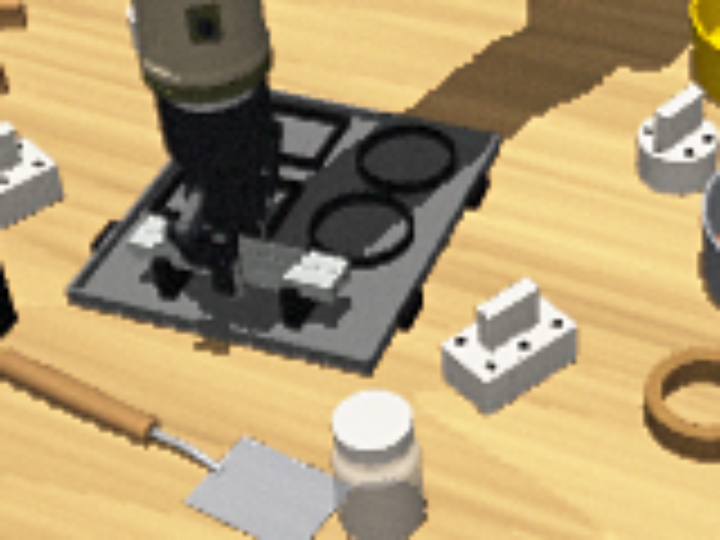

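Request:
{"name": "send_rows", "arguments": {"steps": [[[0,0,0.0005],0],[[0,0,0.001],0],[[0,0,0.0015],0],[[0,0,0.0015],0],[[0,0,0.0015],0],[[0,0,0.0015],0],[[0,0,0.0015],0],[[0,0,0.0015],0]]}}

```text
clock: 44.5
position: [0.654, -0.0006, 0.0193]
ee_rot: [0.999, 0.045, 0.0, -0.0]
ft_force: [-2.6, 0.3, 4.8]
grip_width: 0.36
```

Request:
{"name": "send_rows", "arguments": {"steps": [[[0,0,0],0],[[0,0,0],0],[[0,0,0],0],[[0,0,0],0],[[0,0,0],0],[[0,0,0],0],[[0,0,0],0],[[0,0,0],0]], "hand": 0.65}}

```text
clock: 45.5
position: [0.6539, -0.0006, 0.019]
ee_rot: [0.999, 0.045, 0.0, -0.0]
ft_force: [-0.2, 0.6, 0.4]
grip_width: 0.652
```

Request:
{"name": "send_rows", "arguments": {"steps": [[[0,0,-0.01],0],[[0,0,-0.03],0],[[0,0,-0.06],0],[[0,0,-0.1],0],[[0,0,-0.15],0],[[0,0,-0.2],0],[[0,0,-0.24],0],[[0,0,-0.25],0]]}}

```text
clock: 46.5
position: [0.6548, -0.0013, 0.2737]
ee_rot: [0.999, 0.045, 0.003, -0.0]
ft_force: [0.6, -0.2, 0.3]
grip_width: 0.651
```

```bash
python3 - <<'E'
from h import *
plan(.6537,-.001,.0185,5.2)
p,d,K,P=shot('wrist','w18'); w=cloud(d,K,P)
print("bars",rect(seg(w,.654,-.001,.1,.04,.055)))
from scipy.cluster.hierarchy import fcluster,linkage
p,d,K,P=shot('top','top18')
p,d,K,P=shot('scene','s18');w=cloud(d,K,P)
print("bars",rect(seg(w,.654,-.001,.1,.04,.055)))
E
```

```text
from [ 0.6548 -0.0013  0.2737] yaw 5.2 F [ 0.6 -0.2  0.3] g 0.651 t 46.5 j [-0.58  0.44  0.74  1.35 -0.3   1.46  0.23]
  -> shift [-0.0026 -0.0003  0.2552] spin -0.0
bars (array([654.3,  -0.8]), array([159.8,  51.4]), 95.2, np.float64(46.4), 3421)
bars (array([653.6,   2.2]), array([161.1,  52. ]), 94.6, np.float64(45.2), 399)
```

View pics/w18.png

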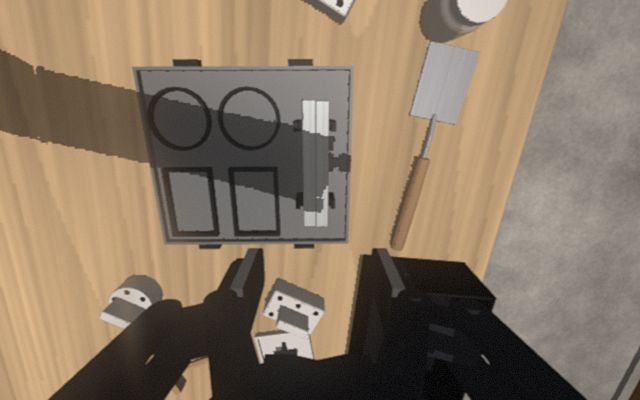

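View pics/top18.png

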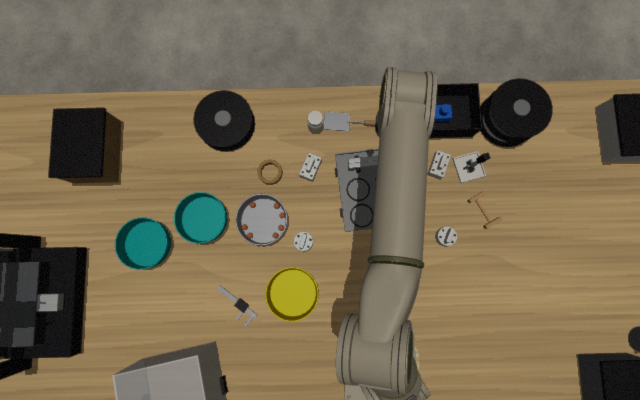

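The bars lie centred in the cradle, tops at 46 mm. Top view: oblong2 has been knocked from (432,160) to (440,164). Now the nests.

```bash
cat >> h.py <<'E'
def rectify(tag,x0,x1,y0,y1,z,s=2000):
    p,d,K,P=load(tag)
    # image: rows: x from x1 down to x0 ; cols: y from y1 to y0
    pts=np.array([[x1,y1],[x1,y0],[x0,y0],[x0,y1]])
    Pi=np.linalg.inv(P); uv=[]
    for a in pts:
        c=Pi@np.r_[a,z,1]; uv.append([K[0,0]*c[0]/-c[2]+K[0,2],K[1,1]*-c[1]/-c[2]+K[1,2]])
    W,H=int((y1-y0)*s),int((x1-x0)*s)
    T=cv2.getPerspectiveTransform(np.float32(uv),np.float32([[0,0],[W,0],[W,H],[0,H]]))
    return cv2.warpPerspective(p,T,(W,H),flags=cv2.INTER_CUBIC)
E
python3 - <<'E'
from h import *
for t in("w18","w15","w1","w2"):
    im=rectify(t,.41,.71,-.16,.16,.016)
    cv2.imwrite(f"pics/rect_{t}.png",im[:,:,::-1])
E
```

```text
(no output)
```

View pics/rect_w18.png

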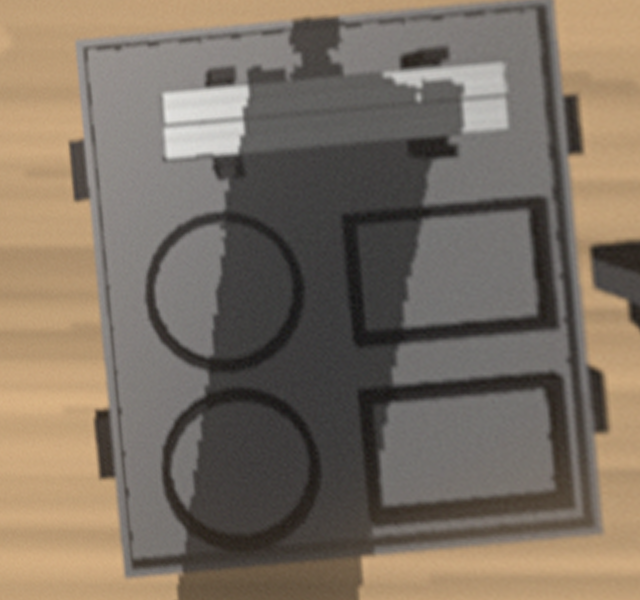

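View pics/rect_w1.png

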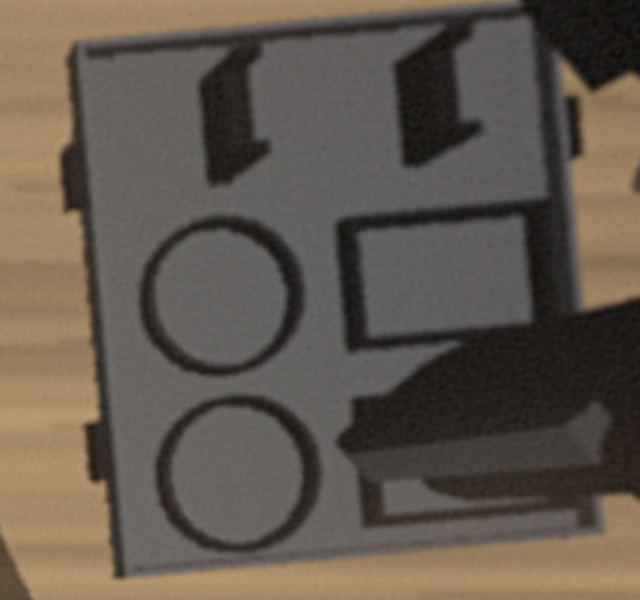

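```bash
python3 - <<'E'
from h import *
p,d,K,P=load('w18'); w=cloud(d,K,P)
print("o2",rect(seg(w,.635,-.235,.07,.03,.042)),rect(seg(w,.635,-.235,.07,.062,.08)))
p,d,K,P=load('s18'); w=cloud(d,K,P)
print("o2",rect(seg(w,.635,-.235,.07,.03,.042)),rect(seg(w,.635,-.235,.07,.062,.08)))
plan(.63,-.14,.28,40)
E
```

```text
o2 (array([ 641.3, -229.5]), array([84. , 50.4]), 159.1, np.float64(36.7), 1137) (array([ 641.3, -229.9]), array([46.1, 14.8]), 157.6, np.float64(70.2), 381)
o2 (array([ 641.5, -226.5]), array([84.2, 51.3]), 158.5, np.float64(34.9), 180) (array([ 640.2, -229. ]), array([45.9, 17.7]), 162.7, np.float64(68.3), 50)
from [ 0.6538 -0.0007  0.2693] yaw 5.2 F [ 0.1  0.3 -0.9] g 0.652 t 46.65 j [-0.58  0.45  0.74  1.35 -0.3   1.45  0.23]
  -> shift [-0.0363  0.1366 -0.0107] spin -0.607
```

```bash
python3 - <<'E'
from h import *
plan(.6413,-.2297,.17,68.4)
E
```

```text
from [ 0.6538 -0.0007  0.2693] yaw 5.2 F [ 0.1  0.3 -0.9] g 0.652 t 46.65 j [-0.58  0.45  0.74  1.35 -0.3   1.45  0.23]
  -> shift [-0.0333  0.227   0.0992] spin -1.103
```

Request:
{"name": "send_rows", "arguments": {"steps": [[[-0.003,0.025,0],-0.14],[[-0.008,0.06,0.01],-0.3],[[-0.014,0.1,0.025],-0.46],[[-0.02,0.14,0.045],-0.62],[[-0.026,0.18,0.065],-0.78],[[-0.031,0.21,0.085],-0.93],[[-0.033,0.227,0.097],-1.06],[[-0.033,0.227,0.099],-1.103]], "hand": 0.6}}

```text
clock: 47.65
position: [0.6396, -0.2315, 0.1672]
ee_rot: [0.827, 0.562, -0.002, -0.001]
ft_force: [0.9, -0.4, 0.4]
grip_width: 0.599
```

Request:
{"name": "send_rows", "arguments": {"steps": [[[0,0,0],0],[[0,0,0],0],[[0,0,0],0],[[0,0,0],0],[[0,0,0],0],[[0,0,0],0],[[0,0,0],0],[[0,0,0],0]]}}

```text
clock: 48.65
position: [0.6417, -0.2297, 0.17]
ee_rot: [0.827, 0.562, 0.0, -0.0]
ft_force: [-0.5, 0.3, -0.1]
grip_width: 0.6
```

```bash
python3 - <<'E'
from h import *
p,d,K,P=shot('wrist','w19'); w=cloud(d,K,P)
print("o2",rect(seg(w,.6413,-.2297,.06,.03,.042)),rect(seg(w,.6413,-.2297,.06,.062,.08)))
plan(.6413,-.2297,.042,68.4)
E
```

```text
o2 (array([ 640.7, -230.2]), array([83.4, 50.1]), 157.9, np.float64(36.4), 3460) (array([ 640.9, -229.9]), array([45.5, 13.4]), 158.0, np.float64(70.3), 844)
from [ 0.6417 -0.2296  0.17  ] yaw 68.4 F [ 0.   0.1 -0.3] g 0.602 t 48.7 j [-0.1   0.53  0.55  1.4  -0.28  1.29  1.66]
  -> shift [-0.0002 -0.0004  0.128 ] spin 0.0
```

View pics/w19.png

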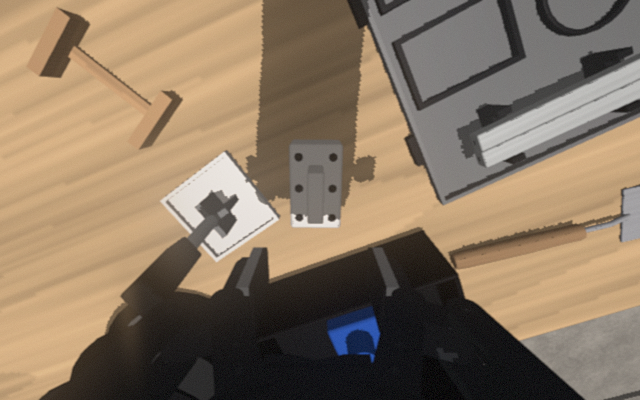

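Request:
{"name": "send_rows", "arguments": {"steps": [[[-0.0007,-0.0006,0.01],0.007],[[-0.0007,-0.0006,0.03],0.007],[[-0.0007,-0.0006,0.055],0.007],[[-0.0007,-0.0006,0.08],0.007],[[-0.0007,-0.0006,0.1],0.007],[[-0.0007,-0.0006,0.117],0.007],[[-0.0007,-0.0006,0.126],0.007],[[-0.0007,-0.0006,0.128],0.007]]}}

```text
clock: 49.7
position: [0.6408, -0.23, 0.0416]
ee_rot: [0.829, 0.559, -0.0, -0.0]
ft_force: [0.3, -0.0, -0.5]
grip_width: 0.599
```

Request:
{"name": "send_rows", "arguments": {"steps": [[[0,0,0],0],[[0,0,0],0],[[0,0,0],0],[[0,0,0],0],[[0,0,0],0],[[0,0,0],0],[[0,0,0],0],[[0,0,0],0]], "hand": 0, "force": 60}}

```text
clock: 50.7
position: [0.6413, -0.2303, 0.0427]
ee_rot: [0.829, 0.559, 0.0, 0.0]
ft_force: [-0.5, -0.7, 5.8]
grip_width: 0.155
```

Request:
{"name": "send_rows", "arguments": {"steps": [[[0,0,0],0],[[0,0,-0.005],0],[[0,0,-0.015],0],[[0,0,-0.035],0],[[0,0,-0.065],0],[[0,0,-0.1],0],[[0,0,-0.13],0],[[0,0,-0.15],0]]}}

```text
clock: 51.7
position: [0.6413, -0.2304, 0.1949]
ee_rot: [0.829, 0.559, 0.001, 0.001]
ft_force: [0.7, -0.1, -1.1]
grip_width: 0.151
```

```bash
python3 - <<'E'
from h import *
p,d,K,P=shot('wrist','w20')
plan(.5743,-.0653,.19,5.2)
E
```

```text
from [ 0.642  -0.2307  0.197 ] yaw 68.0 F [1.1 0.9 0.4] g 0.152 t 51.75 j [-0.11  0.51  0.56  1.37 -0.27  1.33  1.65]
  -> shift [ 0.128  -0.1248  0.0065] spin 1.096
```

View pics/w20.png

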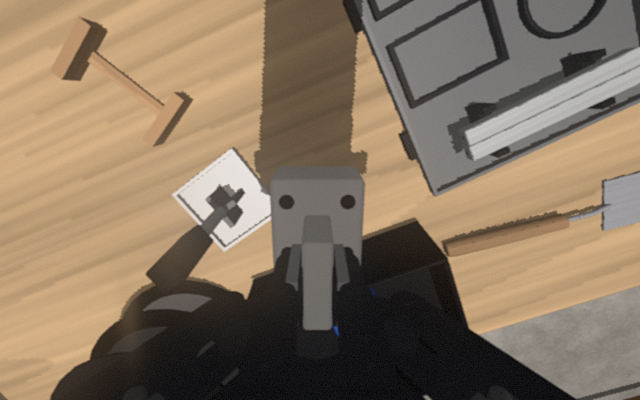

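Request:
{"name": "send_rows", "arguments": {"steps": [[[0.012,-0.012,0],0.08],[[0.03,-0.03,0],0.24],[[0.05,-0.05,0.002],0.4],[[0.07,-0.07,0.01],0.56],[[0.09,-0.09,0.02],0.72],[[0.11,-0.107,0.03],0.88],[[0.123,-0.12,0.04],1.03],[[0.128,-0.125,0.046],1.096]]}}

```text
clock: 52.75
position: [0.5721, -0.063, 0.1451]
ee_rot: [0.999, 0.045, -0.001, -0.0]
ft_force: [0.6, -0.7, -1.5]
grip_width: 0.152
```

Request:
{"name": "send_rows", "arguments": {"steps": [[[0,0,0],0],[[0,0,0],0],[[0,0,0],0],[[0,0,0],0],[[0,0,0],0],[[0,0,0],0],[[0,0,0],0],[[0,0,0],0]]}}

```text
clock: 53.75
position: [0.5729, -0.0646, 0.146]
ee_rot: [0.999, 0.046, 0.0, -0.0]
ft_force: [-0.7, 0.3, -0.6]
grip_width: 0.153
```

```bash
python3 - <<'E'
from h import *
p,d,K,P=shot('wrist','w21')
plan(.5743,-.0653,.06,5.2)
im=rectify("w21",.41,.71,-.16,.16,.016); cv2.imwrite("pics/rect_w21.png",im[:,:,::-1])
E
```

```text
from [ 0.5729 -0.0646  0.146 ] yaw 5.2 F [-0.1 -0.2 -1.6] g 0.152 t 53.8 j [-0.57  0.35  0.74  1.73 -0.25  1.16  0.33]
  -> shift [0.0013 0.0009 0.086 ] spin 0.0
```

View pics/w21.png

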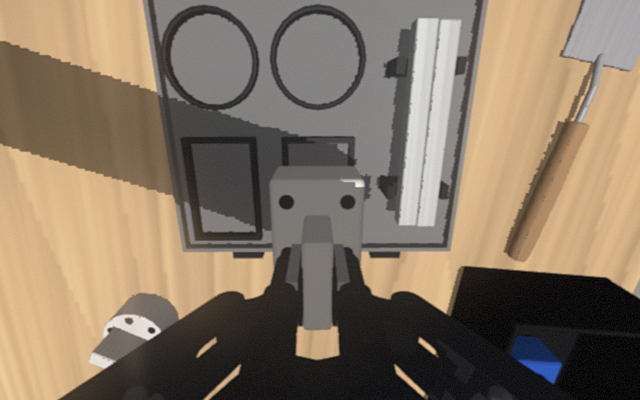

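View pics/rect_w21.png

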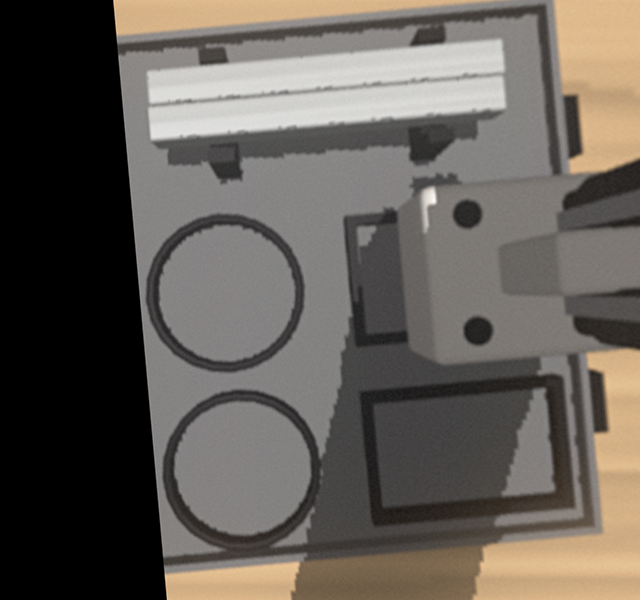

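Request:
{"name": "send_rows", "arguments": {"steps": [[[0.0013,0.0009,0.01],0],[[0.0013,0.0009,0.025],0],[[0.0013,0.0009,0.04],0],[[0.0013,0.0009,0.055],0],[[0.0013,0.0009,0.067],0],[[0.0013,0.0009,0.077],0],[[0.0013,0.0009,0.08],0],[[0.0013,0.0009,0.08],0]]}}

```text
clock: 54.8
position: [0.5744, -0.0654, 0.0661]
ee_rot: [0.999, 0.045, 0.0, -0.0]
ft_force: [0.3, -0.0, -0.8]
grip_width: 0.149
```

```bash
python3 - <<'E'
from h import *
p,d,K,P=shot('wrist','w22')
p,d,K,P=shot('scene','s22')
cv2.imwrite("pics/s22c.png",cv2.resize(p[160:280,200:360,::-1],None,fx=4.5,fy=4.5))
plan(.5743,-.0653,.0480,5.2)
E
```

```text
from [ 0.5746 -0.0654  0.0664] yaw 5.2 F [-0.2 -0.  -1.3] g 0.15 t 54.9 j [-0.52  0.45  0.69  1.8  -0.33  1.01  0.39]
  -> shift [-0.0003 -0.0001  0.0184] spin 0.0
```

View pics/w22.png

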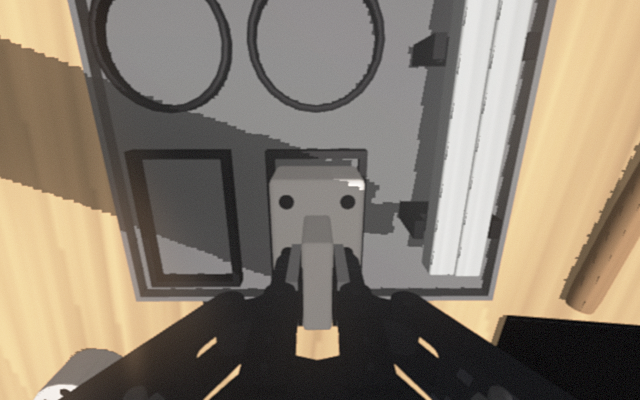

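View pics/s22c.png

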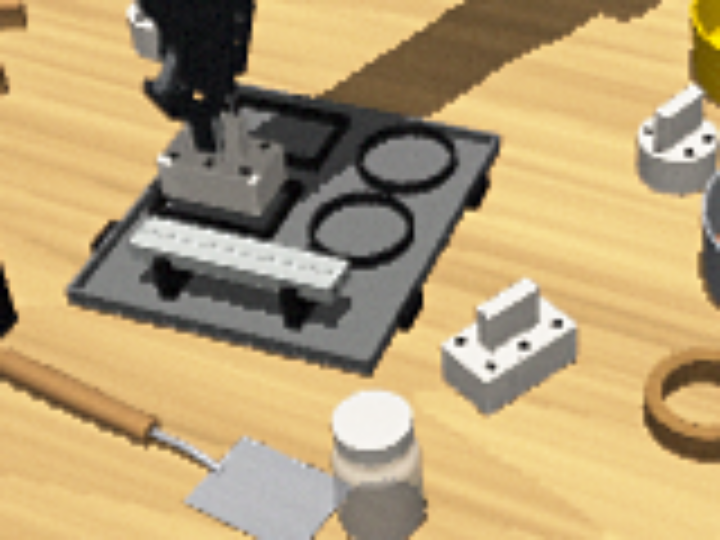

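Request:
{"name": "send_rows", "arguments": {"steps": [[[0,0,0.003],0],[[0,0,0.006],0],[[0,0,0.009],0],[[0,0,0.012],0],[[0,0,0.014],0],[[0,0,0.016],0],[[0,0,0.018],0],[[0,0,0.019],0]]}}

```text
clock: 55.9
position: [0.5744, -0.0653, 0.0486]
ee_rot: [0.999, 0.045, -0.0, -0.001]
ft_force: [-12.6, 2.7, 28.9]
grip_width: 0.153
```

Request:
{"name": "send_rows", "arguments": {"steps": [[[0,0,-0.001],0],[[0,0,-0.001],0],[[0,0,-0.001],0],[[0,0,-0.001],0],[[0,0,-0.001],0],[[0,0,-0.001],0],[[0,0,-0.001],0],[[0,0,-0.001],0]], "hand": 0.5}}

```text
clock: 56.9
position: [0.5743, -0.0654, 0.048]
ee_rot: [0.999, 0.045, -0.0, -0.0]
ft_force: [0.3, 0.2, 0.0]
grip_width: 0.501
```

Request:
{"name": "send_rows", "arguments": {"steps": [[[0,0,-0.01],0],[[0,0,-0.03],0],[[0,0,-0.06],0],[[0,0,-0.1],0],[[0,0,-0.14],0],[[0,0,-0.18],0],[[0,0,-0.2],0],[[0,0,-0.2],0]]}}

```text
clock: 57.9
position: [0.5751, -0.0658, 0.2507]
ee_rot: [0.999, 0.045, 0.002, -0.0]
ft_force: [0.3, 0.8, -0.6]
grip_width: 0.497
```

```bash
python3 - <<'E'
from h import *
p,d,K,P=shot('wrist','w23'); w=cloud(d,K,P)
print("o2",rect(seg(w,.5743,-.0653,.06,.037,.05)),rect(seg(w,.5743,-.0653,.06,.066,.09)))
print("r2",rect(seg(w,.398,-.237,.06,.03,.042)),rect(seg(w,.398,-.237,.06,.062,.08)))
plan(.398,-.237,.17,65)
E
```

```text
o2 (array([591.8, -63.4]), array([84.5, 83.6]), 95.2, np.float64(42.5), 2309) (array([574.9, -64.5]), array([46. , 13.3]), 95.0, np.float64(76.3), 552)
r2 (array([ 401.7, -227.3]), array([63.2, 43.8]), 156.2, np.float64(36.7), 899) (array([ 395.9, -235.7]), array([42.2, 15.8]), 153.6, np.float64(70.1), 404)
from [ 0.5744 -0.0656  0.2491] yaw 5.2 F [-0.2  0.9 -0.1] g 0.501 t 57.95 j [-0.61  0.26  0.77  1.6  -0.19  1.36  0.28]
  -> shift [-0.1914  0.1548  0.0787] spin -1.044
```

View pics/w23.png

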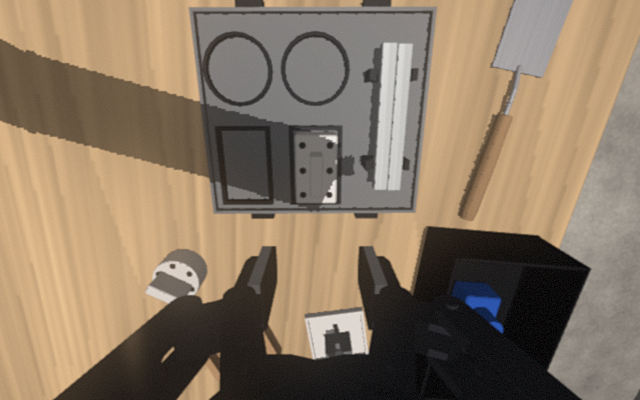

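Request:
{"name": "send_rows", "arguments": {"steps": [[[-0.02,0.016,0],-0.1],[[-0.05,0.04,0.005],-0.25],[[-0.085,0.068,0.015],-0.41],[[-0.12,0.096,0.03],-0.57],[[-0.15,0.12,0.045],-0.73],[[-0.175,0.142,0.06],-0.89],[[-0.189,0.153,0.075],-1.02],[[-0.1914,0.1548,0.0787],-1.044]], "hand": 0.6}}

```text
clock: 58.95
position: [0.3962, -0.2372, 0.1681]
ee_rot: [0.844, 0.537, -0.001, -0.001]
ft_force: [0.6, 0.1, -0.0]
grip_width: 0.597
```

Request:
{"name": "send_rows", "arguments": {"steps": [[[0,0,0],0],[[0,0,0],0],[[0,0,0],0],[[0,0,0],0],[[0,0,0],0],[[0,0,0],0],[[0,0,0],0],[[0,0,0],0]]}}

```text
clock: 59.95
position: [0.3977, -0.2369, 0.1693]
ee_rot: [0.843, 0.538, 0.0, -0.0]
ft_force: [0.8, -1.0, -0.4]
grip_width: 0.601
```

```bash
python3 - <<'E'
from h import *
p,d,K,P=shot('wrist','w24'); w=cloud(d,K,P)
print("r2",rect(seg(w,.398,-.237,.06,.03,.042)),rect(seg(w,.398,-.237,.06,.062,.08)))
plan(.398,-.237,.042,65)
E
```

```text
r2 (array([ 396. , -236.7]), array([63.2, 61.5]), 64.6, np.float64(36.4), 2512) (array([ 396.3, -237.5]), array([45.4, 13.4]), 155.2, np.float64(70.3), 844)
from [ 0.3977 -0.2369  0.1693] yaw 65.0 F [0.2 0.1 0.1] g 0.599 t 60.0 j [-0.42 -0.02  0.86  1.99  0.02  1.16  1.58]
  -> shift [0.     0.0003 0.1273] spin 0.0
```

View pics/w24.png

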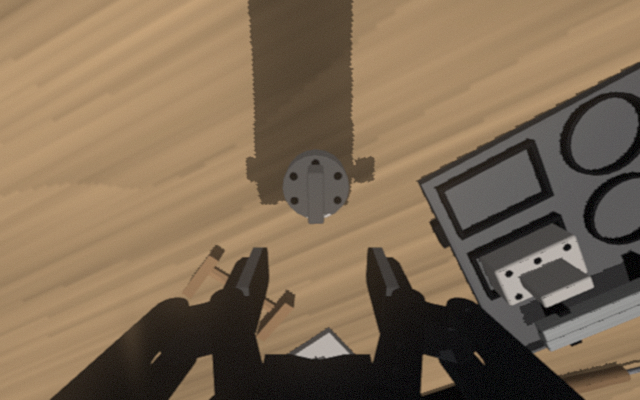

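Request:
{"name": "send_rows", "arguments": {"steps": [[[-0.0011,-0.001,0.01],0],[[-0.0011,-0.001,0.03],0],[[-0.0011,-0.001,0.055],0],[[-0.0011,-0.001,0.08],0],[[-0.0011,-0.001,0.1],0],[[-0.0011,-0.001,0.117],0],[[-0.0011,-0.001,0.126],0],[[-0.0011,-0.001,0.127],0]]}}

```text
clock: 61.0
position: [0.3959, -0.2375, 0.0418]
ee_rot: [0.843, 0.537, -0.001, -0.0]
ft_force: [-0.1, 0.7, 0.6]
grip_width: 0.601
```

Request:
{"name": "send_rows", "arguments": {"steps": [[[0,0,0],0],[[0,0,0],0],[[0,0,0],0],[[0,0,0],0],[[0,0,0],0],[[0,0,0],0],[[0,0,0],0],[[0,0,0],0]], "hand": 0}}

```text
clock: 62.0
position: [0.3967, -0.2377, 0.0427]
ee_rot: [0.843, 0.537, 0.0, 0.0]
ft_force: [-1.6, 1.4, 7.2]
grip_width: 0.152
```

Request:
{"name": "send_rows", "arguments": {"steps": [[[0,0,0],0],[[0,0,-0.005],0],[[0,0,-0.015],0],[[0,0,-0.035],0],[[0,0,-0.065],0],[[0,0,-0.1],0],[[0,0,-0.13],0],[[0,0,-0.145],0]]}}

```text
clock: 63.0
position: [0.3968, -0.2377, 0.1889]
ee_rot: [0.843, 0.537, 0.001, 0.0]
ft_force: [-0.1, -0.3, -1.0]
grip_width: 0.155
```

```bash
python3 - <<'E'
from h import *
plan(.4757,.0393,.17,30)
E
```

```text
from [ 0.3968 -0.2377  0.1889] yaw 65.0 F [-0.1 -0.3 -1. ] g 0.155 t 63.0 j [-0.45 -0.06  0.89  1.97  0.05  1.21  1.55]
  -> shift [ 0.2844 -0.0455  0.0192] spin 0.611
```

Request:
{"name": "send_rows", "arguments": {"steps": [[[0.015,-0.002,0],0.05],[[0.04,-0.006,0],0.12],[[0.085,-0.013,0],0.2],[[0.135,-0.02,0],0.3],[[0.185,-0.03,0],0.4],[[0.235,-0.038,0.01],0.5],[[0.27,-0.043,0.018],0.58],[[0.2844,-0.0455,0.0192],0.611]]}}

```text
clock: 64.0
position: [0.4747, 0.0416, 0.1669]
ee_rot: [0.966, 0.26, -0.001, 0.0]
ft_force: [0.3, -0.4, -0.9]
grip_width: 0.153
```

Request:
{"name": "send_rows", "arguments": {"steps": [[[0,0,0],0],[[0,0,0],0],[[0,0,0],0],[[0,0,0],0],[[0,0,0],0],[[0,0,0],0],[[0,0,0],0],[[0,0,0],0]]}}

```text
clock: 65.0
position: [0.4752, 0.0395, 0.1681]
ee_rot: [0.966, 0.259, -0.0, -0.0]
ft_force: [0.0, -0.2, -1.2]
grip_width: 0.152
```

```bash
python3 - <<'E'
from h import *
plan(.4757,.0393,.066,30)
p,d,K,P=shot('wrist','w25')
im=rectify("w25",.41,.71,-.16,.16,.016); cv2.imwrite("pics/rect_w25.png",im[:,:,::-1])
E
```

```text
from [0.4752 0.0395 0.1681] yaw 30.0 F [ 0.  -0.2 -1.2] g 0.152 t 65.0 j [-0.7   0.04  0.54  1.95 -0.02  1.16  0.37]
  -> shift [0.0003 0.0005 0.1021] spin 0.001
```

View pics/w25.png

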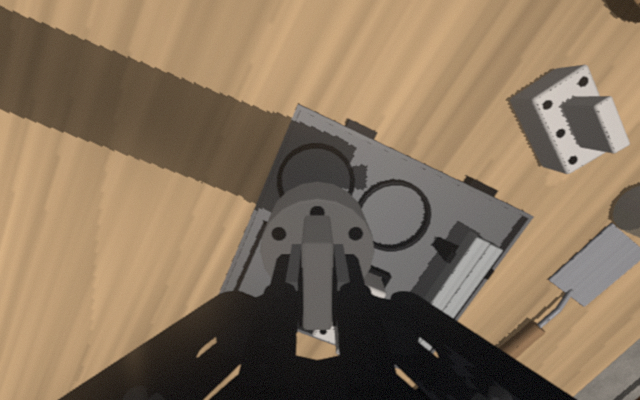

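View pics/rect_w25.png

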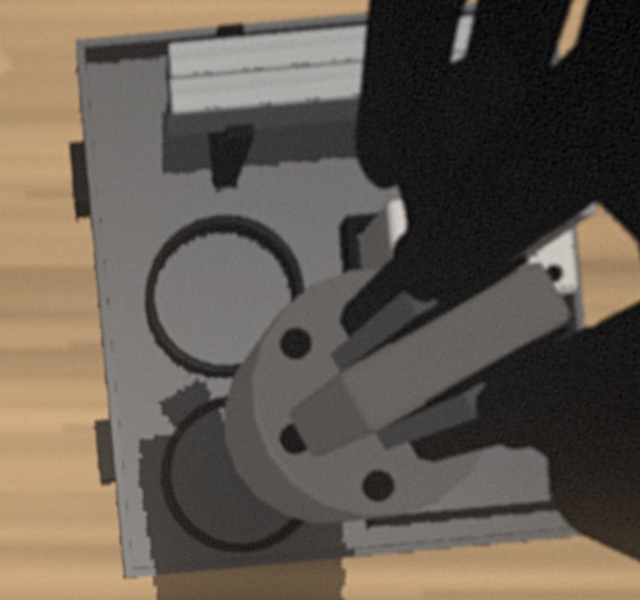

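Request:
{"name": "send_rows", "arguments": {"steps": [[[-0.0005,0,0.01],0],[[-0.0005,0,0.03],0],[[-0.0005,0,0.05],0],[[-0.0005,0,0.07],0],[[-0.0005,0,0.085],0],[[-0.0005,0,0.095],0],[[-0.0005,0,0.1],0],[[-0.0005,0,0.1],0]]}}

```text
clock: 66.05
position: [0.4748, 0.0393, 0.0681]
ee_rot: [0.966, 0.259, 0.0, -0.0]
ft_force: [-0.6, -0.1, -0.1]
grip_width: 0.151
```

```bash
python3 - <<'E'
from h import *
plan(.4747,.0393,.0487,30)
p,d,K,P=shot('wrist','w26')
p,d,K,P=shot('scene','s26')
cv2.imwrite("pics/s26c.png",cv2.resize(p[160:280,200:360,::-1],None,fx=4.5,fy=4.5))
E
```

```text
from [0.4748 0.0393 0.0681] yaw 30.0 F [-0.6 -0.1 -0.1] g 0.151 t 66.05 j [-0.67  0.18  0.53  2.05 -0.12  0.94  0.45]
  -> shift [-0.0001 -0.0001  0.0194] spin 0.0
```

View pics/w26.png

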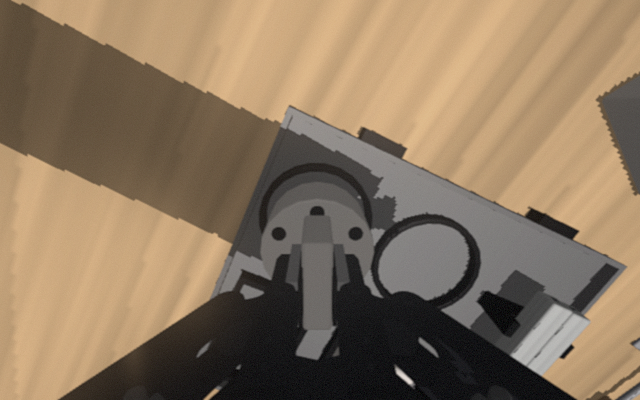

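View pics/s26c.png

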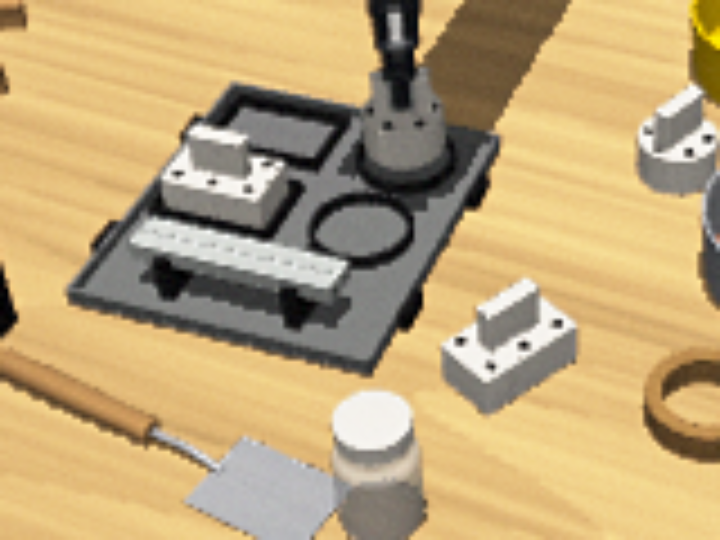

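Request:
{"name": "send_rows", "arguments": {"steps": [[[0,0,0.003],0],[[0,0,0.006],0],[[0,0,0.009],0],[[0,0,0.012],0],[[0,0,0.015],0],[[0,0,0.017],0],[[0,0,0.0185],0],[[0,0,0.0192],0]]}}

```text
clock: 67.15
position: [0.4748, 0.0393, 0.0489]
ee_rot: [0.966, 0.259, -0.0, -0.0]
ft_force: [-0.1, 1.0, -1.6]
grip_width: 0.155
```

Request:
{"name": "send_rows", "arguments": {"steps": [[[0,0,0.0005],0],[[0,0,0.001],0],[[0,0,0.001],0],[[0,0,0.001],0],[[0,0,0.001],0],[[0,0,0.001],0],[[0,0,0.001],0],[[0,0,0.001],0]]}}

```text
clock: 68.15
position: [0.4748, 0.0393, 0.0488]
ee_rot: [0.966, 0.259, -0.0, -0.0]
ft_force: [-6.4, -1.2, 13.4]
grip_width: 0.156
```

Seated contact. Releasing and heading for round1.

Request:
{"name": "send_rows", "arguments": {"steps": [[[0,0,-0.001],0],[[0,0,-0.001],0],[[0,0,-0.001],0],[[0,0,-0.001],0],[[0,0,-0.001],0],[[0,0,-0.001],0],[[0,0,-0.001],0],[[0,0,-0.001],0]], "hand": 0.5}}

```text
clock: 69.15
position: [0.4748, 0.0393, 0.0489]
ee_rot: [0.966, 0.259, 0.0, -0.0]
ft_force: [0.2, 0.3, 0.6]
grip_width: 0.5
```

Request:
{"name": "send_rows", "arguments": {"steps": [[[0,0,-0.01],0],[[0,0,-0.03],0],[[0,0,-0.06],0],[[0,0,-0.1],0],[[0,0,-0.14],0],[[0,0,-0.18],0],[[0,0,-0.2],0],[[0,0,-0.2],0]]}}

```text
clock: 70.15
position: [0.4755, 0.0393, 0.2507]
ee_rot: [0.966, 0.259, 0.002, -0.0]
ft_force: [-0.2, 0.5, 0.5]
grip_width: 0.5
```

```bash
python3 - <<'E'
from h import *
p,d,K,P=shot('wrist','w27'); w=cloud(d,K,P)
print("r2",rect(seg(w,.475,.0393,.05,.037,.05)),rect(seg(w,.475,.0393,.05,.066,.09)))
for t in("top","scene"):
  p,d,K,P=shot(t,t+'27'); w=cloud(d,K,P)
  for n,c in dict(o1=(.643,.208),r1=(.391,.2375)).items(): print(t,n,"body",rect(seg(w,*c,.08,.03,.042)),"fin",rect(seg(w,*c,.08,.062,.08)))
plan(.3915,.2375,.17,71.8)
E
```

```text
r2 (array([475.1,  41. ]), array([63.4, 61.4]), 28.6, np.float64(42.5), 1636) (array([475.,  40.]), array([46.1, 13.3]), 119.7, np.float64(76.3), 551)
top o1 body (array([641.5, 206.2]), array([84.8, 49.7]), 156.0, np.float64(34.8), 265) fin (array([641.5, 205.7]), array([46.2, 13.8]), 154.1, np.float64(68.7), 59)
top r1 body (array([389. , 234.2]), array([59.3, 59.1]), 88.6, np.float64(35.1), 213) fin (array([390.2, 270.1]), array([93.5, 41.6]), 88.3, np.float64(69.0), 63)
scene o1 body (array([645.6, 213.7]), array([86.7, 50.5]), 148.6, np.float64(35.3), 237) fin (array([643.7, 210.1]), array([45.7, 16.2]), 160.0, np.float64(68.9), 71)
scene r1 body (array([400.7, 259.9]), array([109.6,  62.2]), 68.4, np.float64(35.6), 150) fin (array([403. , 271.3]), array([80.6, 46.7]), 70.7, np.float64(68.1), 49)
from [0.4742 0.0391 0.2481] yaw 30.0 F [ 0.  -0.4 -0.4] g 0.502 t 70.3 j [-0.72 -0.04  0.53  1.84  0.02  1.34  0.33]
  -> shift [ 0.0277 -0.2131  0.0781] spin -0.729
```

View pics/w27.png

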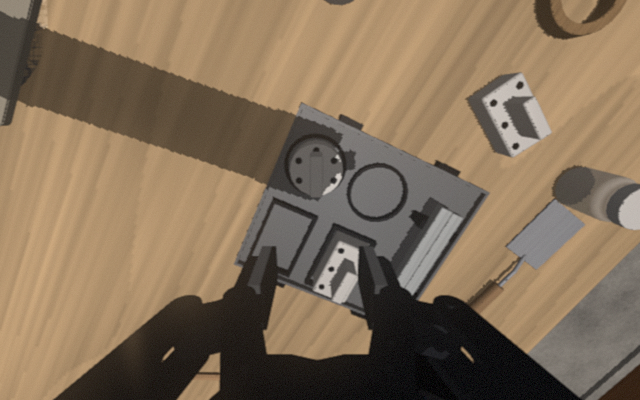

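View pics/scene27.png

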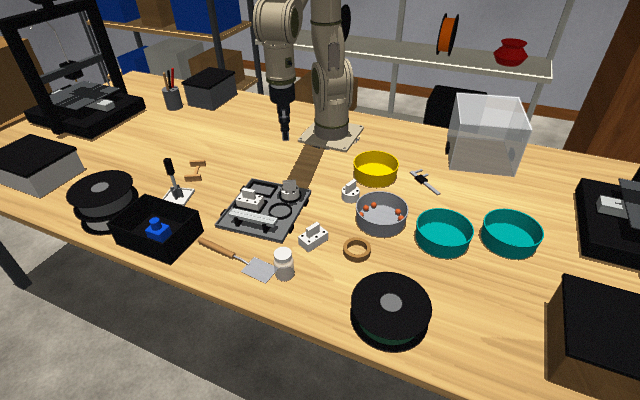

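Request:
{"name": "send_rows", "arguments": {"steps": [[[0.002,-0.015,0],-0.06],[[0.006,-0.045,0.005],-0.15],[[0.011,-0.085,0.015],-0.27],[[0.016,-0.125,0.03],-0.39],[[0.021,-0.16,0.045],-0.51],[[0.025,-0.19,0.06],-0.62],[[0.027,-0.208,0.073],-0.7],[[0.0277,-0.2131,0.078],-0.729]], "hand": 0.55}}

```text
clock: 71.3
position: [0.3898, 0.2396, 0.1697]
ee_rot: [0.808, 0.589, -0.001, -0.0]
ft_force: [-0.5, 0.3, 1.0]
grip_width: 0.552
```

Request:
{"name": "send_rows", "arguments": {"steps": [[[0,0,0],0],[[0,0,0],0],[[0,0,0],0],[[0,0,0],0],[[0,0,0],0],[[0,0,0],0],[[0,0,0],0],[[0,0,0],0]]}}

```text
clock: 72.3
position: [0.3921, 0.2377, 0.1709]
ee_rot: [0.81, 0.586, 0.0, -0.0]
ft_force: [-0.8, -0.4, -0.1]
grip_width: 0.549
```

```bash
python3 - <<'E'
from h import *
p,d,K,P=shot('wrist','w28'); w=cloud(d,K,P)
print("r1",rect(seg(w,.3915,.2375,.05,.03,.042)),rect(seg(w,.3915,.2375,.05,.062,.08)))
plan(.3915,.2375,.042,71.8)
E
```

```text
r1 (array([390.4, 238.1]), array([62.7, 61.8]), 72.3, np.float64(36.4), 2474) (array([390.9, 237.7]), array([45.5, 13.6]), 162.0, np.float64(70.3), 844)
from [0.3921 0.2376 0.1709] yaw 71.8 F [ 0.3 -0.1 -0.3] g 0.554 t 72.35 j [-0.95 -0.    0.31  1.98  0.    1.17  0.61]
  -> shift [-0.0003 -0.0005  0.1289] spin -0.0
```

View pics/w28.png

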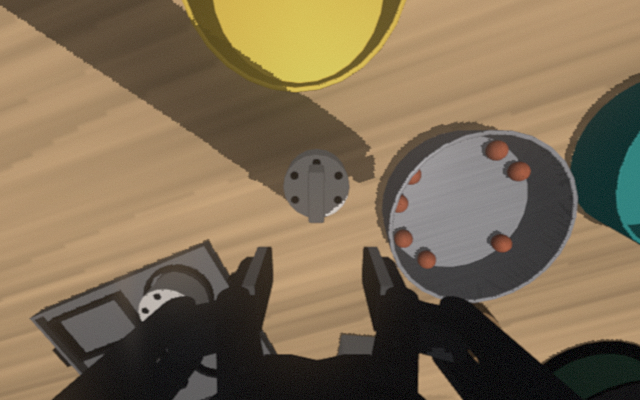

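Request:
{"name": "send_rows", "arguments": {"steps": [[[-0.0003,-0.0011,0.01],0],[[-0.0003,-0.0011,0.03],0],[[-0.0003,-0.0011,0.055],0],[[-0.0003,-0.0011,0.08],0],[[-0.0003,-0.0011,0.1],0],[[-0.0003,-0.0011,0.117],0],[[-0.0003,-0.0011,0.127],0],[[-0.0003,-0.0011,0.129],0]]}}

```text
clock: 73.35
position: [0.3906, 0.2374, 0.0413]
ee_rot: [0.81, 0.586, -0.001, 0.0]
ft_force: [-0.1, 0.5, 0.0]
grip_width: 0.553
```

Request:
{"name": "send_rows", "arguments": {"steps": [[[0,0,0],0],[[0,0,0],0],[[0,0,0],0],[[0,0,0],0],[[0,0,0],0],[[0,0,0],0],[[0,0,0],0],[[0,0,0],0]], "hand": 0}}

```text
clock: 74.35
position: [0.3913, 0.2379, 0.0424]
ee_rot: [0.81, 0.586, 0.0, -0.0]
ft_force: [-1.0, -1.9, 6.4]
grip_width: 0.151
```

Request:
{"name": "send_rows", "arguments": {"steps": [[[0,0,0],0],[[0,0,-0.005],0],[[0,0,-0.015],0],[[0,0,-0.035],0],[[0,0,-0.065],0],[[0,0,-0.1],0],[[0,0,-0.13],0],[[0,0,-0.145],0]]}}

```text
clock: 75.35
position: [0.3914, 0.238, 0.1888]
ee_rot: [0.81, 0.586, 0.001, -0.0]
ft_force: [-0.2, 0.4, -1.7]
grip_width: 0.151
```

```bash
python3 - <<'E'
from h import *
plan(.563,.0477,.17,30)
E
```

```text
from [0.3914 0.238  0.1888] yaw 71.8 F [-0.2  0.4 -1.7] g 0.151 t 75.35 j [-0.96 -0.02  0.31  1.96  0.01  1.2   0.6 ]
  -> shift [-0.1272  0.2225  0.0188] spin 0.729
```

Request:
{"name": "send_rows", "arguments": {"steps": [[[-0.007,0.012,0],0.05],[[-0.022,0.038,0],0.14],[[-0.043,0.075,0],0.26],[[-0.066,0.115,0],0.38],[[-0.09,0.157,0],0.5],[[-0.11,0.192,0.01],0.62],[[-0.123,0.215,0.017],0.7],[[-0.1272,0.2225,0.0188],0.729]]}}

```text
clock: 76.35
position: [0.5629, 0.0432, 0.1665]
ee_rot: [0.967, 0.255, -0.001, 0.001]
ft_force: [-0.7, 1.0, 0.1]
grip_width: 0.15
```

Request:
{"name": "send_rows", "arguments": {"steps": [[[0,0,0],0],[[0,0,0],0],[[0,0,0],0],[[0,0,0],0],[[0,0,0],0],[[0,0,0],0],[[0,0,0],0],[[0,0,0],0]]}}

```text
clock: 77.35
position: [0.5626, 0.0473, 0.1681]
ee_rot: [0.966, 0.259, 0.0, -0.0]
ft_force: [0.4, 0.4, -0.7]
grip_width: 0.154
```

```bash
python3 - <<'E'
from h import *
plan(.563,.0477,.067,30)
E
```

```text
from [0.5626 0.0473 0.1681] yaw 30.0 F [ 0.4  0.4 -0.7] g 0.154 t 77.35 j [-0.66  0.27  0.58  1.74 -0.16  1.19  0.49]
  -> shift [ 5.000e-04 -1.000e-04  1.011e-01] spin 0.0
```

Request:
{"name": "send_rows", "arguments": {"steps": [[[0.0005,0,0.01],0],[[0.0005,0,0.03],0],[[0.0005,0,0.05],0],[[0.0005,0,0.07],0],[[0.0005,0,0.085],0],[[0.0005,0,0.095],0],[[0.0005,0,0.1],0],[[0.0005,0,0.1],0]]}}

```text
clock: 78.35
position: [0.5631, 0.0476, 0.0681]
ee_rot: [0.966, 0.259, 0.0, -0.0]
ft_force: [0.1, -0.1, -1.0]
grip_width: 0.152
```

```bash
python3 - <<'E'
from h import *
plan(.563,.0477,.048,30)
p,d,K,P=shot('wrist','w29')
E
```

```text
from [0.5631 0.0476 0.0681] yaw 30.0 F [ 0.1 -0.1 -1. ] g 0.152 t 78.35 j [-0.62  0.39  0.55  1.83 -0.24  0.99  0.55]
  -> shift [-0.     -0.0001  0.0201] spin 0.0
```

View pics/w29.png

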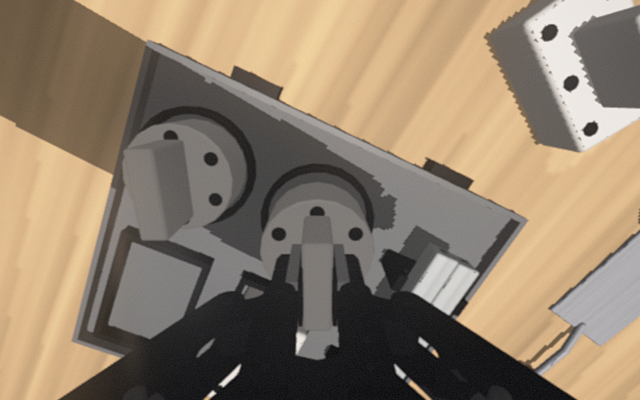

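Same picture as with the first round cartridge: ring at 261–373, body at 260–373, so it's aligned. Lowering.

Request:
{"name": "send_rows", "arguments": {"steps": [[[0,0,0.003],0],[[0,0,0.006],0],[[0,0,0.009],0],[[0,0,0.012],0],[[0,0,0.015],0],[[0,0,0.018],0],[[0,0,0.0195],0],[[0,0,0.0203],0]]}}

```text
clock: 79.4
position: [0.5629, 0.0475, 0.0484]
ee_rot: [0.966, 0.259, -0.0, -0.0]
ft_force: [-6.0, -0.4, 14.7]
grip_width: 0.155
```

Request:
{"name": "send_rows", "arguments": {"steps": [[[0,0,-0.001],0],[[0,0,-0.001],0],[[0,0,-0.001],0],[[0,0,-0.001],0],[[0,0,-0.001],0],[[0,0,-0.001],0],[[0,0,-0.001],0],[[0,0,-0.001],0]], "hand": 0.5}}

```text
clock: 80.4
position: [0.563, 0.0476, 0.0488]
ee_rot: [0.966, 0.259, 0.0, -0.0]
ft_force: [0.2, -0.0, -0.9]
grip_width: 0.501
```

Request:
{"name": "send_rows", "arguments": {"steps": [[[0,0,-0.01],0],[[0,0,-0.03],0],[[0,0,-0.06],0],[[0,0,-0.1],0],[[0,0,-0.14],0],[[0,0,-0.18],0],[[0,0,-0.2],0],[[0,0,-0.2],0]]}}

```text
clock: 81.4
position: [0.5638, 0.0475, 0.2508]
ee_rot: [0.966, 0.259, 0.002, -0.0]
ft_force: [0.4, -0.6, 0.2]
grip_width: 0.5
```

```bash
python3 - <<'E'
from h import *
p,d,K,P=shot('wrist','w30'); w=cloud(d,K,P)
print("r1",rect(seg(w,.563,.048,.05,.037,.05)),rect(seg(w,.563,.048,.05,.066,.09)))
print("o1",rect(seg(w,.643,.2085,.07,.03,.042)),rect(seg(w,.643,.2085,.06,.062,.08)))
plan(.643,.2085,.17,65.8)
E
```

```text
r1 (array([562.8,  48.7]), array([62.2, 61.6]), 32.4, np.float64(42.5), 1630) (array([563.3,  48.1]), array([46. , 13.3]), 119.7, np.float64(76.3), 551)
o1 (array([644.5, 208. ]), array([84.5, 50.3]), 155.8, np.float64(36.3), 2525) (array([644.2, 207.9]), array([46.3, 14.6]), 156.6, np.float64(70.0), 799)
from [0.5631 0.0476 0.2493] yaw 30.0 F [ 0.2  0.6 -0.3] g 0.499 t 81.45 j [-0.68  0.2   0.6   1.63 -0.12  1.35  0.46]
  -> shift [ 0.1496 -0.0994  0.0795] spin -0.624
```

View pics/w30.png

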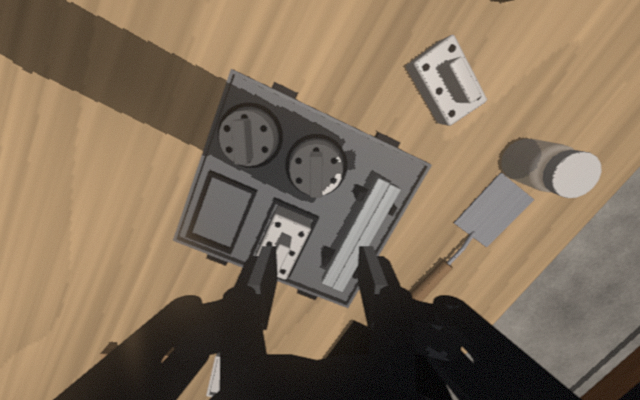

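Request:
{"name": "send_rows", "arguments": {"steps": [[[0.012,-0.008,0],-0.06],[[0.035,-0.023,0.005],-0.15],[[0.063,-0.042,0.015],-0.26],[[0.09,-0.06,0.03],-0.36],[[0.115,-0.077,0.045],-0.46],[[0.135,-0.09,0.06],-0.55],[[0.147,-0.098,0.073],-0.61],[[0.1504,-0.0992,0.0795],-0.628]], "hand": 0.6}}

```text
clock: 82.45
position: [0.6427, 0.2093, 0.1669]
ee_rot: [0.838, 0.545, -0.002, -0.0]
ft_force: [0.5, 0.3, -0.2]
grip_width: 0.602
```

Request:
{"name": "send_rows", "arguments": {"steps": [[[0,0,0],0],[[0,0,0],0],[[0,0,0],0],[[0,0,0],0],[[0,0,0],0],[[0,0,0],0],[[0,0,0],0],[[0,0,0],0]]}}

```text
clock: 83.45
position: [0.6436, 0.2088, 0.1693]
ee_rot: [0.839, 0.545, 0.0, -0.0]
ft_force: [0.1, 0.7, 0.4]
grip_width: 0.599
```

```bash
python3 - <<'E'
from h import *
p,d,K,P=shot('wrist','w31'); w=cloud(d,K,P)
print("o1",rect(seg(w,.643,.2085,.06,.03,.042)),rect(seg(w,.643,.2085,.06,.062,.08)))
plan(.643,.208,.042,65.8)
E
```

```text
o1 (array([643.8, 209. ]), array([83.5, 50.1]), 155.6, np.float64(36.4), 3451) (array([643.8, 209.2]), array([45.4, 13.7]), 155.4, np.float64(70.3), 872)
from [0.6436 0.2088 0.1693] yaw 66.0 F [-0.4 -0.4  0.7] g 0.607 t 83.5 j [-0.68  0.5   0.42  1.41 -0.21  1.27  0.91]
  -> shift [-0.0009 -0.0002  0.1273] spin 0.004
```

View pics/w31.png

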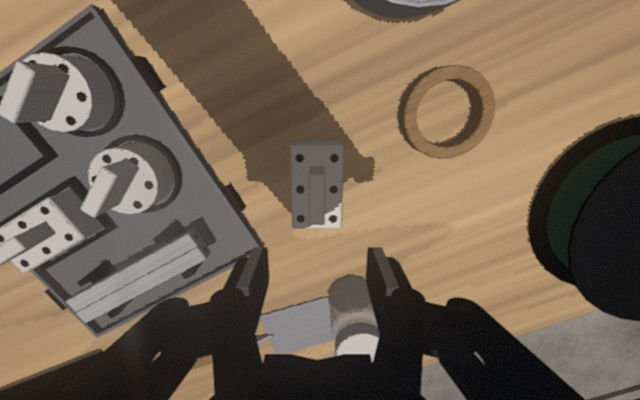

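Request:
{"name": "send_rows", "arguments": {"steps": [[[0,0,0.01],0.008],[[0,0,0.03],0.008],[[0,0,0.055],0.008],[[0,0,0.08],0.008],[[0,0,0.1],0.008],[[0,0,0.117],0.008],[[0,0,0.126],0.008],[[0,0,0.127],0.008]]}}

```text
clock: 84.5
position: [0.6435, 0.2087, 0.0419]
ee_rot: [0.841, 0.541, -0.0, -0.0]
ft_force: [0.1, -0.3, 0.7]
grip_width: 0.601
```

Request:
{"name": "send_rows", "arguments": {"steps": [[[0,0,0],0],[[0,0,0],0],[[0,0,0],0],[[0,0,0],0],[[0,0,0],0],[[0,0,0],0],[[0,0,0],0],[[0,0,0],0]], "hand": 0}}

```text
clock: 85.5
position: [0.644, 0.2087, 0.0431]
ee_rot: [0.841, 0.541, 0.001, 0.0]
ft_force: [-1.7, -0.9, 5.0]
grip_width: 0.153
```

Request:
{"name": "send_rows", "arguments": {"steps": [[[0,0,0],0],[[0,0,-0.005],0],[[0,0,-0.015],0],[[0,0,-0.035],0],[[0,0,-0.065],0],[[0,0,-0.1],0],[[0,0,-0.13],0],[[0,0,-0.145],0]]}}

```text
clock: 86.5
position: [0.6444, 0.2088, 0.1905]
ee_rot: [0.841, 0.541, 0.002, 0.0]
ft_force: [0.6, 0.3, -1.2]
grip_width: 0.153
```

```bash
python3 - <<'E'
from h import *
plan(.56,.06,.19,35)
plan(.4843,-.0733,.17,5.2)
E
```

```text
from [0.6444 0.2088 0.1905] yaw 65.5 F [ 0.6  0.3 -1.2] g 0.153 t 86.5 j [-0.68  0.49  0.43  1.39 -0.2   1.31  0.9 ]
  -> shift [-0.1704 -0.0152 -0.    ] spin 0.533
from [0.6444 0.2088 0.1905] yaw 65.5 F [ 0.6  0.3 -1.2] g 0.153 t 86.5 j [-0.68  0.49  0.43  1.39 -0.2   1.31  0.9 ]
  -> shift [-0.3231 -0.0289  0.0195] spin 1.053
```

Request:
{"name": "send_rows", "arguments": {"steps": [[[-0.015,-0.001,0],0.06],[[-0.05,-0.004,0],0.18],[[-0.1,-0.009,0],0.34],[[-0.15,-0.013,0],0.5],[[-0.2,-0.018,0],0.66],[[-0.25,-0.022,0],0.82],[[-0.295,-0.026,0],0.97],[[-0.323,-0.029,0],1.053]]}}

```text
clock: 87.5
position: [0.4821, -0.0753, 0.1874]
ee_rot: [0.999, 0.043, -0.0, -0.0]
ft_force: [0.0, -0.2, -1.7]
grip_width: 0.155
```

Request:
{"name": "send_rows", "arguments": {"steps": [[[0,0,0],0],[[0,0,0],0],[[0,0,0],0],[[0,0,0],0],[[0,0,0],0],[[0,0,0],0],[[0,0,0],0],[[0,0,0],0]]}}

```text
clock: 88.5
position: [0.4835, -0.0733, 0.1873]
ee_rot: [0.999, 0.045, -0.0, -0.0]
ft_force: [-0.6, -0.0, -2.7]
grip_width: 0.15
```

```bash
python3 - <<'E'
from h import *
plan(.4845,-.0733,.066,5.2)
p,d,K,P=shot('wrist','w32'); w=cloud(d,K,P)
print(rect(seg(w,.5745,-.065,.05,.066,.09)))
E
```

```text
from [ 0.4835 -0.0733  0.1873] yaw 5.2 F [-0.6 -0.  -2.7] g 0.15 t 88.5 j [-0.64  0.05  0.73  1.9  -0.04  1.2   0.19]
  -> shift [1.000e-03 1.000e-04 1.213e-01] spin 0.0
(array([574.7, -64.5]), array([46. , 14.4]), 95.4, np.float64(76.1), 959)
```

View pics/w32.png

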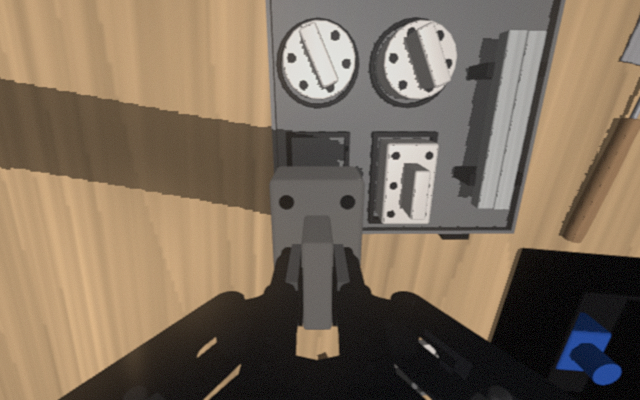

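Request:
{"name": "send_rows", "arguments": {"steps": [[[0.001,0,0.015],0],[[0.001,0,0.035],0],[[0.001,0,0.06],0],[[0.001,0,0.085],0],[[0.001,0,0.105],0],[[0.001,0,0.116],0],[[0.001,0,0.12],0],[[0.001,0,0.12],0]]}}

```text
clock: 89.55
position: [0.4846, -0.0733, 0.0674]
ee_rot: [0.999, 0.045, 0.0, 0.0]
ft_force: [-0.7, -0.3, -1.1]
grip_width: 0.149
```

```bash
python3 - <<'E'
from h import *
plan(.4845,-.0733,.0485,5.2)
p,d,K,P=shot('wrist','w33')
E
```

```text
from [ 0.4846 -0.0733  0.0674] yaw 5.2 F [-0.7 -0.3 -1.1] g 0.149 t 89.55 j [-0.58  0.24  0.71  2.02 -0.19  0.94  0.32]
  -> shift [-0.0001  0.      0.0189] spin 0.0
```

View pics/w33.png

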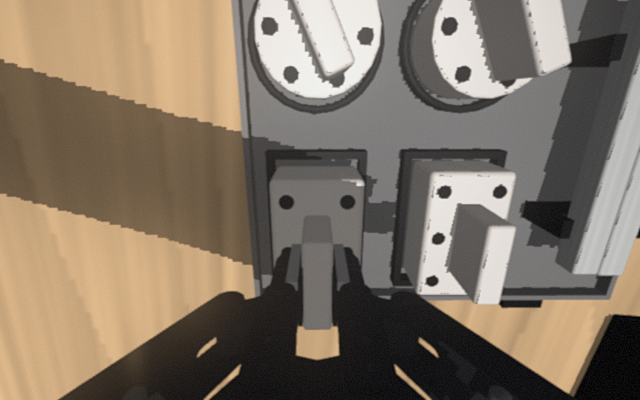

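Nest edges are at 266–366 and the body at 270–364, so it's centred. Lowering.

Request:
{"name": "send_rows", "arguments": {"steps": [[[0,0,0.003],0],[[0,0,0.006],0],[[0,0,0.009],0],[[0,0,0.012],0],[[0,0,0.015],0],[[0,0,0.017],0],[[0,0,0.0185],0],[[0,0,0.0192],0]]}}

```text
clock: 90.6
position: [0.4845, -0.0732, 0.0489]
ee_rot: [0.999, 0.045, -0.0, -0.0]
ft_force: [-10.5, 1.2, 22.7]
grip_width: 0.153
```

Request:
{"name": "send_rows", "arguments": {"steps": [[[0,0,-0.001],0],[[0,0,-0.001],0],[[0,0,-0.001],0],[[0,0,-0.001],0],[[0,0,-0.001],0],[[0,0,-0.001],0],[[0,0,-0.001],0],[[0,0,-0.001],0]], "hand": 0.5}}

```text
clock: 91.6
position: [0.4845, -0.0732, 0.0491]
ee_rot: [0.999, 0.045, 0.0, -0.0]
ft_force: [0.3, -0.3, -0.8]
grip_width: 0.498
```

Request:
{"name": "send_rows", "arguments": {"steps": [[[0,0,-0.01],0],[[0,0,-0.03],0],[[0,0,-0.06],0],[[0,0,-0.1],0],[[0,0,-0.15],0],[[0,0,-0.2],0],[[0,0,-0.23],0],[[0,0,-0.23],0]]}}

```text
clock: 92.6
position: [0.4855, -0.0736, 0.2818]
ee_rot: [0.999, 0.045, 0.002, -0.0]
ft_force: [0.6, 0.1, -1.0]
grip_width: 0.496
```

Request:
{"name": "send_rows", "arguments": {"steps": [[[-0.03,0,0],0],[[-0.06,0,0],0],[[-0.08,0,0],0],[[-0.08,0,0],0],[[-0.08,0,0],0],[[-0.08,0,0],0],[[-0.08,0,0],0],[[-0.08,0,0],0]]}}

```text
clock: 93.6
position: [0.405, -0.0804, 0.279]
ee_rot: [0.999, 0.045, -0.0, 0.0]
ft_force: [0.4, -0.3, -0.1]
grip_width: 0.501
```

```bash
python3 - <<'E'
from h import *
for t in("wrist","top","scene"):
  p,d,K,P=shot(t,t+'40'); w=cloud(d,K,P); print(t)
  for n,c in dict(o1=(.4845,-.073),o2=(.5744,-.065),r1=(.563,.048),r2=(.475,.040)).items():
    print(n,rect(seg(w,*c,.03,.037,.05)),rect(seg(w,*c,.045,.066,.09)))
  print("bars",rect(seg(w,.654,-.001,.1,.042,.055)))
  if t!="wrist":
    q=seg(w,.632,-.337,.05,.115,.175); print("handle",rect(q)); print("tape",rect(seg(w,.630,.3475,.06,.015,.03)))
    b=balls(t+'40'); print((b*[1000,1000,1]).round(1).tolist())
plan(.4,0,.3)
E
```

```text
wrist
o1 (array([484.9, -73.1]), array([58.7, 49.7]), 96.7, np.float64(42.5), 960) (array([484.9, -72.6]), array([45.7, 14.1]), 94.8, np.float64(76.2), 523)
o2 (array([574.4, -65.3]), array([58.9, 50.1]), 96.8, np.float64(42.5), 840) (array([574.5, -64.7]), array([45.6, 14.4]), 95.5, np.float64(76.0), 589)
r1 (array([561.8,  48.5]), array([58.9, 57.2]), 61.0, np.float64(42.6), 1252) (array([563.1,  47.1]), array([46.3, 15.1]), 120.0, np.float64(75.9), 788)
r2 (array([475.1,  40.5]), array([59.5, 58.9]), 5.2, np.float64(42.5), 1436) (array([475.4,  39.3]), array([45.7, 14.5]), 119.9, np.float64(76.1), 700)
bars (array([617.9,  -4.4]), array([160.3, 124. ]), 95.5, np.float64(46.1), 4713)
top
o1 (array([482. , -72.4]), array([56.3, 48.3]), 96.4, np.float64(42.4), 152) (array([482.2, -74.2]), array([43.1, 14. ]), 88.4, np.float64(75.9), 61)
o2 (array([572. , -64.6]), array([57.2, 49.7]), 95.3, np.float64(42.0), 149) (array([572.3, -67.6]), array([46. , 14.1]), 94.4, np.float64(75.7), 65)
r1 (array([562.6,  48. ]), array([56.8, 55.7]), 44.8, np.float64(41.6), 160) (array([560.8,  45.9]), 
[... 1007 characters left out ...]
), array([43.4, 17.1]), 113.8, np.float64(74.0), 63)
r2 (array([481.5,  44.3]), array([56.8, 43.5]), 116.3, np.float64(41.9), 97) (array([475.1,  43.7]), array([41.8, 18.2]), 116.6, np.float64(74.1), 57)
bars (array([617.3,  -2.4]), array([162.3, 121.7]), 95.1, np.float64(45.2), 454)
handle (array([ 632. , -331.9]), array([26.2, 20.3]), 17.3, np.float64(143.4), 116)
tape (array([631. , 349.6]), array([83.8, 81.5]), 56.6, np.float64(23.1), 297)
[[413.3, 332.9, 27.0], [438.7, 313.8, 29.0], [427.7, 426.1, 53.0], [474.9, 310.7, 13.0]]
from [ 0.4049 -0.0805  0.2791] yaw 5.2 F [ 0.5 -0.7  0.5] g 0.499 t 93.75 j [-0.68 -0.27  0.64  1.92  0.16  1.44  0.02]
  -> shift [ 0.0025 -0.0806 -0.0209] spin 0
```

View pics/scene40.png

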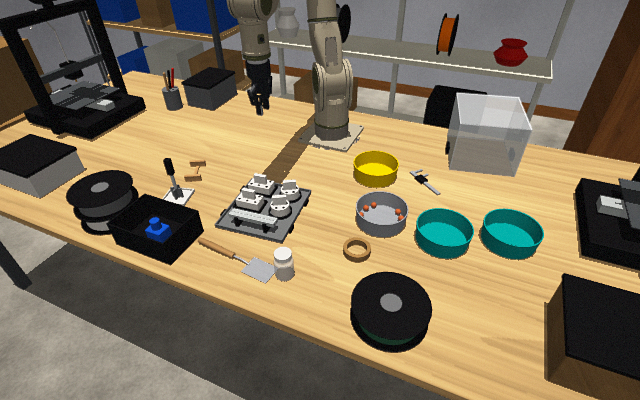

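View pics/wrist40.png

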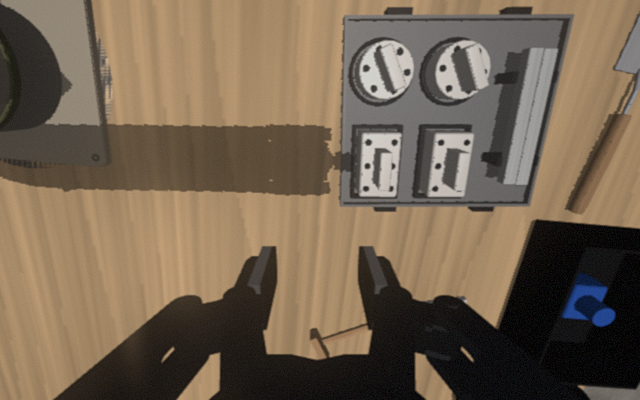

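View pics/top40.png

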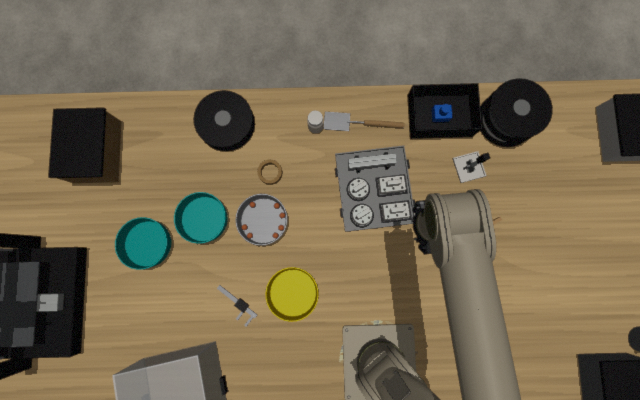

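```bash
python3 -c "
from h import *
print(manip.hand_in())"
```

```text
the job is handed in; nothing more can be done
None
```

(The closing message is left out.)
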